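# Put the seasoning away: jars and mill into the clip rail, measuring spoon into its tray

## Robot

A 6-joint arm with a two-finger parallel gripper is mounted at the origin on a cart in front of the work surface, level with it; the furniture and walls round the work are solid. World frame = base frame: x ahead of the robot, y to its left, z up, the work surface at z = 0. Lengths are in m, angles in rad, forces in N, time in s.
With the tool pointing down it reaches from about 0.375 to 0.975 m from the base axis. Payload 3.8 kg.
Tool frame: the origin (TCP) lies on the centre line of the jaws, within the pads' length; the fingertips stand 22 mm ahead of it and the grasp point (between the pads) lies 3 mm ahead of it; z points along the fingers, x is the direction in which the jaws open and shut, and the axes are right-handed (so a half turn about z gives the same grasp; the last joint's range is limited). The gripper opens to 85 mm and grips with 20 to 120 N. Pads are 22 mm wide; open, the fingers measure 114 mm over their backs; the gripper's body (76 mm by 85 mm) begins 54 mm behind the grasp point. The pads swing forward as they close: fully open they stand 13 mm farther back than shut.
Start: joints at [1.291, 0.264, 1.604, -0, 1.274, -0.037], TCP at [0.162, 0.655, 0.253] pointing down, gripper open.
Joint ranges: [-2.63, 2.63], [-0.94, 2.18], [0.31, 2.57], [-1.31, 4.45], [0, 2.66], [-2.55, 2.55]. Speed limits (rad/s): [2.57, 2.57, 3.14, 3.14, 3.14, 3.14].

## Interface

Orientations are given as a rotation vector (axis times angle).
In Python, from workcell import bot, viewer gives the robot as it stands.
- The arm moves only by the tool move_arm, never from a script. Its argument "series" is text: rows parted by semicolons, each of 7 numbers parted by spaces: the turn, a rotation vector about the tool's x, y, z scaled (see below), then the shift along the tool's x, y, z scaled (see below), then the opening, from -1 (shut) to 1 (fully open). A call has exactly 8 rows; each row is the pose to reach, as a shift and turn from the pose commanded when the call began, along the tool's axes at that moment; what a row does not reach only later rows make up. The controller multiplies each number of a shift by 100 mm and each number of a turn by 120 degrees. A row lasts 1/10 s, in which the tool goes at most 50 mm and 8.59 degrees, less where a joint would pass 70% of its speed; a pose out of reach is approached as far as the arm can. A call with a number of a shift or a turn outside -1 to 1 is refused whole. A call with a gripper value outside its range is refused whole. The fingers move at their own pace and stop on an object; "squeeze" is the grip in N (left out, the last holds). Time passes only in rows, so rows that repeat a pose let the fingers close, or fill a call up. It gives the time, the measured TCP pose, the force and the opening at its end, in the units of the state.
- bot.read_state(): the state, without advancing time (a new reading comes with each control period).
- viewer.read_camera(name): name is "scene" or "top" or "wrist"; returns a dict with "pixels" (384x512x3 uint8, red, green, blue), "K" (3x3 intrinsics, pixels), "world_to_cam" (4x4, takes a point from world to camera coordinates); the wrist camera has in their place "mount" (4x4, takes a point from camera to tool coordinates, whose origin is the TCP and whose axes are the tool frame's). Camera axes: x right, y up, looking along -z (the intrinsics and any distortion apply to the point x, -y, -z); pixel columns grow to the right and rows downward; lengths in m; the calibration is good to about 2 mm. A picture is of the moment at which its call begins: read the wrist's pose just before it. There is no depth.
- bot.finish_job(): hands the job in, once; it reports no verdict.
The state is a dict: "time": time; "q": joint angles; "joint_vel": joint speeds; "joint_torque": joint torques, N m; "tool_pos": TCP position; "tcp_rot": TCP orientation; "wrist_force": force on the tool from outside, world axes, zero at the start; "torque": the same for the moment, N m; "width": opening from 0.0 (shut) to 1.0 (fully open).
Only numpy, scipy, OpenCV 4.12 (cv2) and the standard library are available. Lean on these libraries where they do the work, as an engineer would, in place of code of your own. Each camera call takes 0.05 s, during which the arm holds its last target.

## Task

Cooking is done, so put the seasoning things away: each of the two spice jars goes fully home in a narrow spring clip of the rail, one jar to a clip, and the pepper mill fully home in the wide clip, all standing upright on the rail's wooden foot. Lay the measuring spoon flat in the small steel tray. Leave the tin and the honey jar where they are.

Things in the scene. Friction and masses are not known exactly. Their poses are not given: they have to be found in the camera images.
- jar_1: Spice jar of dried green herbs, black cap, loose, upright: 41 mm diameter, 105 mm tall, 0.11 kg; the cap is the top 21 mm (40 mm wide). Origin: centre of the underside, z up. It is round: its yaw does not matter. Interchangeable with jar_2.
- jar_2: The other spice jar, reddish contents, dark brown cap, same size and weight as jar_1, loose, upright. Origin: centre of the underside, z up. One jar starts left of the rail, by the hob (hood 0.68 m up, beyond y = 0.35), the other beside the mill on the right, before the microwave (face at x = 0.56, knobs to 0.54, 0.29 high). Wall cabinet 0.51 m up, beyond x = 0.58.
- mill: Turned wooden pepper mill, loose, upright: 58 mm diameter at the foot, 160 mm tall, 0.18 kg; its head (a ball 50 mm wide, widest 128 mm above the underside, with a 12 mm knob from 148 mm to the top) is a good grip from above. Round: yaw does not matter; the head does not turn. Origin: centre of the underside, z up.
- spoon: Steel measuring spoon, loose, lying flat, 140 mm long, 35 g: a round bowl 30 mm wide and 13 mm deep, and a flat strap handle 10 mm wide. Origin: at the underside, near the middle; x runs along it from the handle's end (x = -73 mm) to the bowl (centre x = +52, rim to +67 mm), z up. From x = -45 to +35 mm the strap is level, 9 to 13 mm above the surface: grip it there, across.
- clip_a: Narrow sprung clip for a 41 mm jar, one of three fixed clips 84 mm apart, in changing order, on a rail with a wooden foot. Origin: axis of a seated jar at the foot's top (18 mm above the worktop); a jar that is home has its origin here. Rail along y; mouth to -x (towards the robot), back pad on +x. Sprung jaws 29 to 43 mm above the foot; nothing of clip or rail is over 70 mm above the worktop.
- clip_b: The other narrow clip, same as clip_a. To load a clip, hold the jar or mill upright 2 to 4 mm above the foot, in front of the mouth, and slide it along +x to the origin: it spreads the jaws (4 to 10 N) and snaps against the back pad. Narrow mouth: lips 52 mm apart, reaching 31 mm in front of the origin; start 60 mm in front.
- clip_wide: Wide sprung clip on the same rail, for the pepper mill; clearly wider than the other two. Origin and axes as for clip_a: axis of the seated mill at the foot's top, mouth to -x, back pad on +x, rail along y. Loads like the narrow ones. Lips 65 mm apart, reaching 36 mm in front of the origin; start 70 mm in front.
- spoon_tray: Open steel tray, fixed, 164 x 66 mm, walls 16 mm high and 4 mm thick, floor 4 mm thick (inside 156 x 58 mm). Origin: centre of the underside; x along its length, y across. The measuring spoon lies along it, either way round. Tray and spoon lie one front left, one front right.
- tin: Bystander: small tin, 76 mm diameter, 58 mm tall, standing loose behind the left end of the rail. Origin: centre of the underside.
- honey: Bystander: honey jar, 66 x 72 x 102 mm, standing loose behind the rail. Origin: centre of the underside.
Mind the look-alikes: they are no part of the job. Several things have the shape of the mill; the one meant has the colours described above.

How it is judged:
At the end, for the whole second after the job is handed in: One spice jar in each narrow clip and the mill in the wide clip: axis within 8 mm of the seat, upright within 0.1 rad, underside less than 10 mm above the foot. The spoon lies flat in the tray, its middle within 20 mm lengthwise and 22 mm crosswise of the tray's middle. All released and at rest (((horizontal distance between jar_1 and clip_a below 0.008 m and z of jar_1 in the frame of clip_a between -0.005 and 0.01 m and angle between each of jar_1, jar_2's own z axis and vertical below 0.1 rad and horizontal distance between jar_2 and clip_b below 0.008 m and z of jar_2 in the frame of clip_b between -0.005 and 0.01 m) or (horizontal distance between jar_1 and clip_b below 0.008 m and z of jar_1 in the frame of clip_b between -0.005 and 0.01 m and angle between each of jar_1, jar_2's own z axis and vertical below 0.1 rad and horizontal distance between jar_2 and clip_a below 0.008 m and z of jar_2 in the frame of clip_a between -0.005 and 0.01 m)) and horizontal distance between mill and clip_wide below 0.008 m and z of mill in the frame of clip_wide between -0.005 and 0.01 m and angle between mill's own z axis and vertical below 0.1 rad and x of spoon in the frame of spoon_tray between -0.02 and 0.02 m and y of spoon in the frame of spoon_tray between -0.022 and 0.022 m and z of spoon in the frame of spoon_tray between 0 and 0.01 m and angle between spoon's own z axis and vertical below 0.12 rad and linear speed of each of jar_1, jar_2, mill, spoon below 0.02 m/s); the robot touches nothing.
It fails at once if the tin is pushed away or knocked over (distance of tin from where it was at the start of the episode above 0.02 m).
It fails at once if the honey jar is pushed away or knocked over (distance of honey from where it was at the start of the episode above 0.02 m).
It also fails if it takes over 112 s, if anything falls off the work surface, if the arm or the gripper's body presses on something with over 40 N, if the wrist force passes 120 N, or if a joint passes its speed limit or range.

## Working session

There is one attempt and no reset: what is moved stays moved. The work goes in short steps, Python scripts to look and compute and a tool call to move; the robot and the scene stay as the last step left them, time stands still between calls to the robot, and variables do not carry over. Pictures are saved under pics/ and viewed, and the job is handed in when it is done.

Besides the shell and the picture viewer there is one more tool, called after ">>>" as name(argument=value, ...), one argument or row to a line, values as JSON. move_arm: Moves the arm, as the interface text tells. Its arguments: {"type":"object","properties":{"series":{"type":"string"},"squeeze":{"type":"number"}},"required":["series"]}

```bash
ls; mkdir -p pics; python3 - <<'E'
from workcell import bot, viewer
import cv2,pickle
s=bot.read_state();print(s)
for n in ("scene","top","wrist"):
    c=viewer.read_camera(n);pickle.dump(c,open(f'pics/{n}0.pkl','wb'))
    cv2.imwrite(f'pics/{n}0.png',c['pixels'][:,:,::-1]);print(n,c.keys(),c['K'],c.get('world_to_cam',c.get('mount')))
E
```

```text
pics
{'time': 0.0, 'q': array([ 1.29110523e+00,  2.64765613e-01,  1.60538671e+00,  2.42457619e-05,
        1.27367502e+00, -3.68960552e-02]), 'joint_vel': array([-0.00011418, -0.00159303, -0.00057923,  0.00156186,  0.00105341,
        0.00077034]), 'joint_torque': array([ 1.50558299e-03, -5.15105009e+01, -3.67319942e+01, -1.26728987e-04,
        1.31844150e-02,  1.58759576e-05]), 'tool_pos': array([0.16208535, 0.65455044, 0.2519467 ]), 'tcp_rot': array([ 2.473096  ,  1.93527071, -0.00286253]), 'wrist_force': array([-0.08302558,  0.90906969, -0.48747852]), 'torque': array([ 0.01525895, -0.00393421, -0.00074416]), 'width': 0.9992488105053574}
scene dict_keys(['pixels', 'K', 'world_to_cam']) [[366.56270592   0.         253.46906917]
 [  0.         366.56270592 193.16639476]
 [  0.           0.           1.        ]] [[-0.74965492 -0.66164309  0.01568193  0.42706848]
 [ 0.38468644 -0.41633164  0.82382298 -0.23072031]
 [-0.5385479   0.62361557  0.56663019 -0.6827317 ]
 [ 0.          0.          0.          1.        ]]
top dict_keys(['pixels', 'K', 'world_to_cam']) [[365.3809095    0.         254.46460036]
 [  0.         365.3809095  192.24189719]
 [  0.           0.           1.        ]] [[-0.01932842 -0.99979127 -0.00662052  0.01423743]
 [ 0.98086688 -0.02024472  0.19362416 -0.53530242]
 [-0.19371778 -0.0027514   0.98105344 -0.87749952]
 [ 0.          0.          0.          1.        ]]
wrist dict_keys(['pixels', 'K', 'mount']) [[310.40220028   0.         249.43835285]
 [  0.         310.40220028 191.57889459]
 [  0.           0.           1.        ]] [[ 9.99999978e-01 -3.28923052e-05 -2.05404525e-04  9.23523626e-04]
 [-8.69394007e-05 -9.63132086e-01 -2.69028954e-01 -6.78285460e-02]
 [-1.88982706e-04  2.69028966e-01 -9.63132068e-01 -1.20958814e-01]
 [ 0.00000000e+00  0.00000000e+00  0.00000000e+00  1.00000000e+00]]
```

View pics/scene0.png

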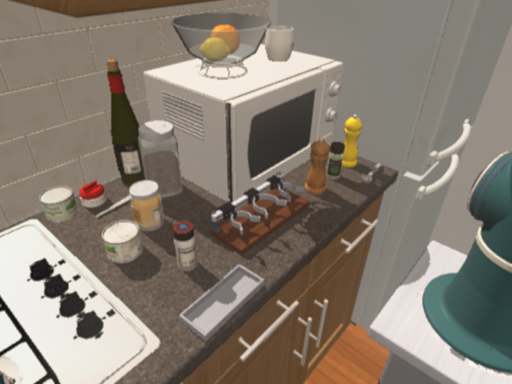

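View pics/top0.png

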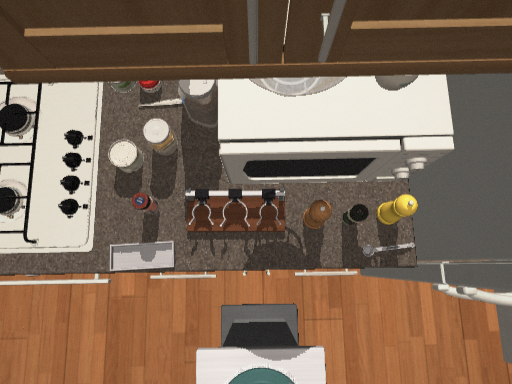

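View pics/wrist0.png

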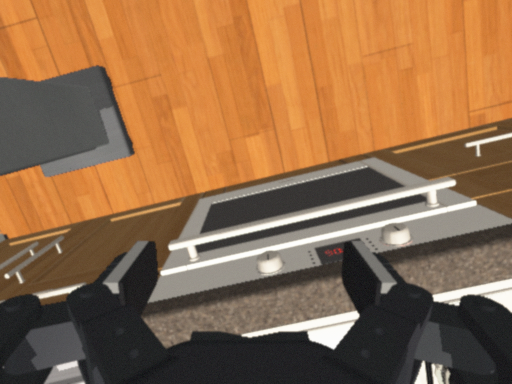

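```bash
python3 - <<'E'
import cv2
a=cv2.imread('pics/top0.png');b=cv2.imread('pics/scene0.png')
cv2.imwrite('pics/topL.png',cv2.resize(a[170:280,95:295],None,fx=4,fy=4,interpolation=cv2.INTER_CUBIC))
cv2.imwrite('pics/topR.png',cv2.resize(a[170:280,255:425],None,fx=4.5,fy=4.5,interpolation=cv2.INTER_CUBIC))
cv2.imwrite('pics/sceneR.png',cv2.resize(b[100:260,200:400],None,fx=3.7,fy=3.7,interpolation=cv2.INTER_CUBIC))
E
```

```text
(no output)
```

View pics/topL.png

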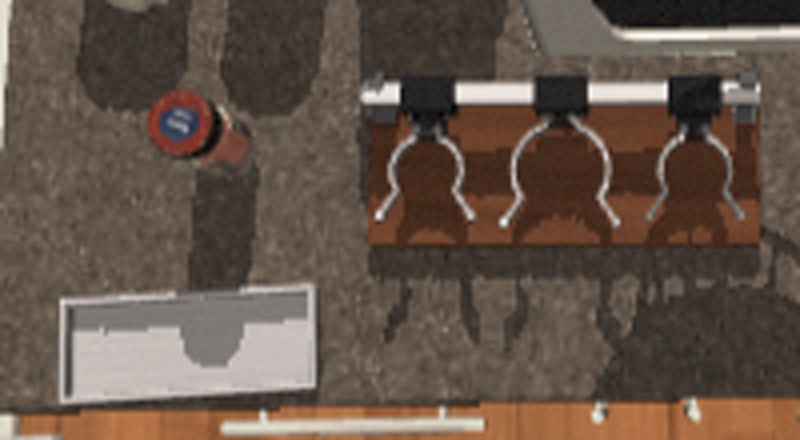

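View pics/topR.png

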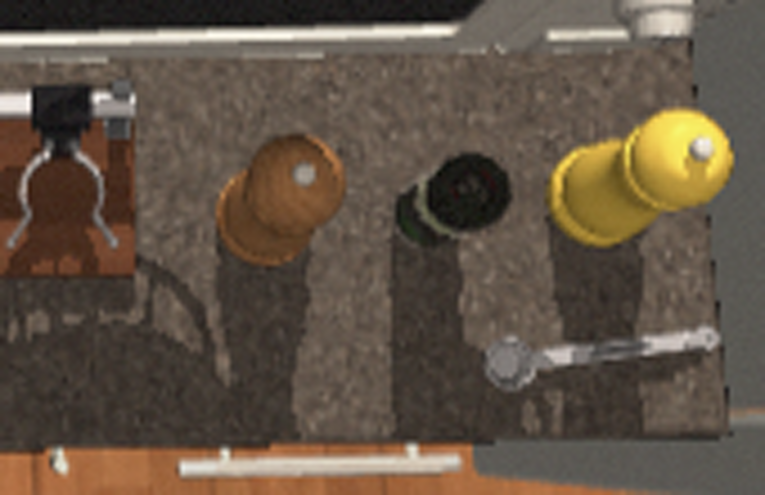

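View pics/sceneR.png

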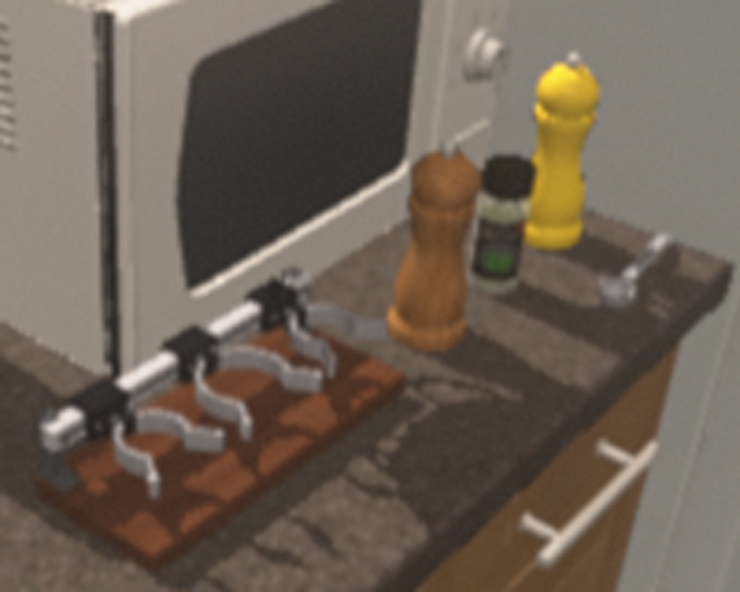

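```bash
cat > h.py <<'E'
import numpy as np,cv2,pickle
from scipy.spatial.transform import Rotation as R
def ray(c,u,v,T_wc=None):
    K=c['K']; d=np.array([(u-K[0,2])/K[0,0],-(v-K[1,2])/K[1,1],-1.])
    if T_wc is None: T_wc=np.linalg.inv(c['world_to_cam'])
    return T_wc[:3,3],T_wc[:3,:3]@d
def onz(c,u,v,z,T=None):
    o,d=ray(c,u,v,T); return o+d*(z-o[2])/d[2]
def proj(c,p,T=None):
    W=c['world_to_cam'] if T is None else np.linalg.inv(T)
    q=W[:3,:3]@np.array(p)+W[:3,3]; K=c['K']; return K[0,0]*q[0]/-q[2]+K[0,2], K[1,1]*q[1]/q[2]+K[1,2] if False else K[1,1]*(-q[1])/-q[2]+K[1,2]
def wristT(c,s):
    T=np.eye(4);T[:3,:3]=R.from_rotvec(s['tcp_rot']).as_matrix();T[:3,3]=s['tool_pos'];return T@c['mount']
def mid(c1,p1,c2,p2,T1=None,T2=None):
    o1,d1=ray(c1,*p1,T1);o2,d2=ray(c2,*p2,T2)
    A=np.c_[d1,-d2];t=np.linalg.lstsq(A,o2-o1,rcond=None)[0]
    a,b=o1+d1*t[0],o2+d2*t[1];return (a+b)/2,np.linalg.norm(a-b)
E
python3 - <<'E'
from h import *
np.set_printoptions(precision=4,suppress=True)
c=pickle.load(open('pics/top0.pkl','rb'));s=pickle.load(open('pics/scene0.pkl','rb'))
L=lambda x,y:(95+(x-1.5)/4,170+(y-1.5)/4)
Rr=lambda x,y:(255+(x-1.75)/4.5,170+(y-1.75)/4.5)
S=lambda x,y:(200+(x-1.35)/3.7,100+(y-1.35)/3.7)
print('cam',np.linalg.inv(c['world_to_cam'])[:3,3],np.linalg.inv(s['world_to_cam'])[:3,3])
print('red',onz(c,*L(180,124),.105)); print('blk',onz(c,*Rr(470,188),.105)); print('mill',onz(c,*Rr(305,174),.16),onz(c,*Rr(297,186),.128))
print('mill2v',mid(c,Rr(305,174),s,S(448,147)),'blk2v',mid(c,Rr(470,188),s,S(509,165)))
print('yel',onz(c,*Rr(702,150),.16))
print('spoon',onz(c,*Rr(510,363),.012),onz(c,*Rr(712,338),.003))
t=[onz(c,*L(*p),.016) for p in [(62,300),(315,285),(318,388),(62,402)]];print('tray',np.array(t),np.mean(t,0))
for p in [(370,245),(760,245)]: print('foot',onz(c,*L(*p),.018))
for n,y,a,b,f1,f2 in [('l',172,389,466,(380,217),(472,217)),('w',168,511,611,(504,225),(616,225)),('r',172,656,734,(650,217),(741,217))]: print(n,onz(c,*L((a+b)/2,y),.061),[onz(c,*L(*f),.061) for f in (f1,f2)])
for n,p in [('l',(427,95)),('w',(561,95)),('r',(695,95))]: print(n,onz(c,*L(*p),.07))
for n,p in [('tin',(124,148))]: print(n,onz(c,*p,.058))
print('honey',onz(c,157,131,.102))
# foot corners via scene
for p in [(153,565),(403,378),(38,485)]: print('sfoot',onz(s,*S(*p),.018))
for p in [(218,437),(318,385),(155,488),(245,435),(330,370)]: print('stip',onz(s,*S(*p),.061))
E
```

```text
cam [0.3553 0.001  0.9646] [0.0412 0.6123 0.5702]
red [0.5103 0.2785 0.105 ]
blk [ 0.4737 -0.2434  0.105 ]
mill [ 0.4748 -0.147   0.16  ] [ 0.4734 -0.1484  0.128 ]
mill2v (array([ 0.4749, -0.1491,  0.1517]), np.float64(0.0026329371452721577)) blk2v (array([ 0.4736, -0.2443,  0.1027]), np.float64(0.0009394543558544941))
yel [ 0.4828 -0.3437  0.16  ]
spoon [ 0.3853 -0.2852  0.012 ] [ 0.3976 -0.4055  0.003 ]
tray [[0.4126 0.3787 0.016 ]
 [0.419  0.2155 0.016 ]
 [0.3538 0.212  0.016 ]
 [0.3482 0.375  0.016 ]] [0.3834 0.2953 0.016 ]
foot [0.4439 0.18   0.018 ]
foot [ 0.4389 -0.0724  0.018 ]
l [0.4847 0.1367 0.061 ] [array([0.4571, 0.1659, 0.061 ]), array([0.456 , 0.1088, 0.061 ])]
w [0.4855 0.0533 0.061 ] [array([0.4506, 0.089 , 0.061 ]), array([0.4492, 0.0196, 0.061 ])]
r [ 0.4813 -0.0302  0.061 ] [array([ 0.4537, -0.0015,  0.061 ]), array([ 0.4526, -0.0579,  0.061 ])]
l [0.5319 0.1361 0.07  ]
w [0.5301 0.0524 0.07  ]
r [ 0.5284 -0.0311  0.07  ]
tin [0.6585 0.3401 0.058 ]
honey [0.6863 0.2434 0.102 ]
sfoot [0.4372 0.1912 0.018 ]
sfoot [ 0.4356 -0.0625  0.018 ]
sfoot [0.5388 0.1874 0.018 ]
stip [0.4527 0.1168 0.061 ]
stip [0.4406 0.0332 0.061 ]
stip [0.4486 0.177  0.061 ]
stip [0.442  0.1042 0.061 ]
stip [0.4449 0.0148 0.061 ]
```

```bash
cat > go.py <<'E'
import sys
from h import *
from workcell import bot
def go(p=None,head=None,s=None):
    s=s or bot.read_state();Rm=R.from_rotvec(s['tcp_rot']).as_matrix()
    h=np.degrees(np.arctan2(Rm[1,0],Rm[0,0]))
    print('t%.2f'%s['time'],'pos',s['tool_pos'].round(4),'head%.2f'%h,'z',Rm[:,2].round(4),'F',s['wrist_force'].round(1),'w%.3f'%s['width'])
    if p is not None: print(' shift(units)',((Rm.T@(np.array(p)-s['tool_pos']))*10).round(3))
    if head is not None:
        hr=np.radians(head);T=np.array([[np.cos(hr),np.sin(hr),0],[np.sin(hr),-np.cos(hr),0],[0,0,-1]])
        print(' turn(units)',(np.degrees(R.from_matrix(Rm.T@T).as_rotvec())/120).round(4))
if __name__=='__main__':
    a=[float(x) for x in sys.argv[1:]]
    go(a[:3] if len(a)>=3 else None,a[3] if len(a)>3 else None)
E
python3 go.py .47 .2785 .25 89
```

```text
t0.15 pos [0.1621 0.6547 0.2522] head76.09 z [-5.0e-04 -1.7e-03 -1.0e+00] F [0.7 1.1 0.1] w0.998
 shift(units) [-2.911  3.893  0.027]
 turn(units) [-1.000e-04  8.000e-04 -1.076e-01]
```

>>> move_arm(
  series="0 0 -0.054 -0.25 0.33 0 1;0 0 -0.108 -0.5 0.66 0 1;0 0 -0.108 -0.75 1 0 1;0 0 -0.108 -0.75 1 0 1;0 0 -0.108 -0.75 1 0 1;0 0 -0.108 -0.75 1 0 1;0 0 -0.108 -0.75 1 0 1;0 0 -0.108 -0.75 1 0 1",
  squeeze=50,
)

```text
time: 0.95
tool_pos: [0.2406, 0.5591, 0.2531]
tcp_rot: [-2.238, -2.204, 0.0]
wrist_force: [0.4, -0.1, 0.4]
width: 0.994
```

```bash
python3 go.py .44 .2785 .25 89
```

```text
t0.95 pos [0.2406 0.5591 0.2531] head89.13 z [-2.e-04 -1.e-04 -1.e+00] F [ 0.4 -0.1  0.4] w0.994
 shift(units) [-2.775  2.037  0.031]
 turn(units) [-0.0001  0.0001  0.001 ]
```

>>> move_arm(
  series="0 0 0 -0.3 0.22 0 1;0 0 0 -0.6 0.44 0 1;0 0 0 -0.93 0.68 0 1;0 0 0 -0.93 0.68 0 1;0 0 0 -0.93 0.68 0 1;0 0 0 -0.93 0.68 0 1;0 0 0 -0.93 0.68 0 1;0 0 0 -0.93 0.68 0 1",
)

```text
time: 1.75
tool_pos: [0.3071, 0.4651, 0.2532]
tcp_rot: [-2.238, -2.205, 0.0]
wrist_force: [-0.3, 0.7, -0.1]
width: 1.004
```

>>> move_arm(
  series="0 0 0 -0.3 0.22 0 1;0 0 0 -0.6 0.44 0 1;0 0 0 -0.93 0.68 0 1;0 0 0 -0.93 0.68 0 1;0 0 0 -0.93 0.68 0 1;0 0 0 -0.93 0.68 0 1;0 0 0 -0.93 0.68 0 1;0 0 0 -0.93 0.68 0 1",
)

```text
time: 2.55
tool_pos: [0.3735, 0.371, 0.2532]
tcp_rot: [-2.238, -2.205, 0.0]
wrist_force: [-0.9, 0.3, 0.2]
width: 0.998
```

>>> move_arm(
  series="0 0 0 -0.3 0.22 0 1;0 0 0 -0.6 0.44 0 1;0 0 0 -0.92 0.68 0 1;0 0 0 -0.92 0.68 0 1;0 0 0 -0.92 0.68 0 1;0 0 0 -0.92 0.68 0 1;0 0 0 -0.92 0.68 0 1;0 0 0 -0.92 0.68 0 1",
)

```text
time: 3.35
tool_pos: [0.4401, 0.2779, 0.2533]
tcp_rot: [-2.238, -2.205, 0.0]
wrist_force: [-0.8, 0.6, 1.0]
width: 0.997
```

```bash
cat > look.py <<'E'
import sys
from h import *
from workcell import bot,viewer
n=sys.argv[1]; cam=sys.argv[2] if len(sys.argv)>2 else 'wrist'
s=bot.read_state();c=viewer.read_camera(cam);pickle.dump((c,s),open(f'pics/{n}.pkl','wb'))
cv2.imwrite(f'pics/{n}.png',c['pixels'][:,:,::-1])
E
python3 go.py .44 .2785 .25 89; python3 look.py w1
```

```text
t3.35 pos [0.4401 0.2779 0.2533] head89.15 z [-1.e-04  1.e-04 -1.e+00] F [-0.8  0.6  1. ] w0.997
 shift(units) [ 0.006 -0.001  0.033]
 turn(units) [-0.0001 -0.0001  0.0012]
```

View pics/w1.png

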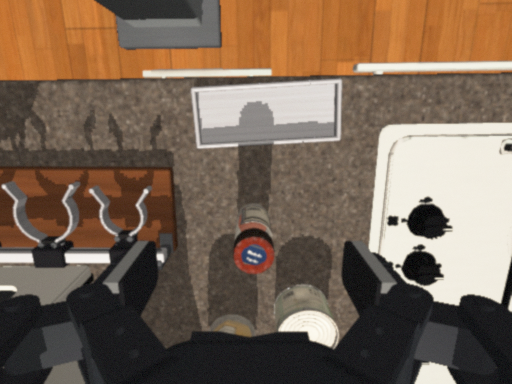

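```bash
python3 - <<'E'
from h import *
np.set_printoptions(precision=4,suppress=True)
c,s=pickle.load(open('pics/w1.pkl','rb'));T=wristT(c,s)
im=c['pixels'];hsv=cv2.cvtColor(im,cv2.COLOR_RGB2HSV)
m=((hsv[...,0]<8)|(hsv[...,0]>170))&(hsv[...,1]>140)&(hsv[...,2]>80)
m=m.astype(np.uint8);m[:230]=0;m[:,:225]=0;m[:,285:]=0
cs,_=cv2.findContours(m,0,2);k=max(cs,key=cv2.contourArea);(u,v),r=cv2.minEnclosingCircle(k);print(u,v,r,cv2.boundingRect(k))
print('red',onz(c,u,v,.105,T),onz(c,u-r,v,.105,T)-onz(c,u+r,v,.105,T))
print('tray',[onz(c,*p,.016,T) for p in [(192,89),(340,80),(341,138),(197,147)]])
print('clip tips narrow',[onz(c,*p,.061,T) for p in [(92,191),(149,190)]],'wide',[onz(c,*p,.061,T) for p in [(5,187),(77,186)]])
print('pads',[onz(c,*p,.07,T) for p in [(49,248),(124,243)]])
print('footcorner',onz(c,171,168,.018,T))
E
```

```text
253.28919982910156 254.2473907470703 20.275774002075195 (234, 237, 40, 37)
red [0.5098 0.2815 0.105 ] [-0.0006 -0.0387  0.    ]
tray [array([0.3547, 0.2171, 0.016 ]), array([0.3478, 0.3789, 0.016 ]), array([0.4104, 0.384 , 0.016 ]), array([0.4183, 0.2188, 0.016 ])]
clip tips narrow [array([0.4568, 0.1138, 0.061 ]), array([0.4566, 0.1735, 0.061 ])] wide [array([0.4512, 0.0237, 0.061 ]), array([0.4512, 0.099 , 0.061 ])]
pads [array([0.517 , 0.0629, 0.07  ]), array([0.5124, 0.144 , 0.07  ])]
footcorner [0.442  0.1873 0.018 ]
```

>>> move_arm(
  series="0 0 0 0.02 0.35 0.1 1;0 0 0 0.02 0.7 0.2 1;0 0 0 0.02 0.7 0.5 1;0 0 0 0.02 0.7 0.9 1;0 0 0 0.02 0.7 1 1;0 0 0 0.02 0.7 1 1;0 0 0 0.02 0.7 1 1;0 0 0 0.02 0.7 1 1",
)

```text
time: 4.2
tool_pos: [0.512, 0.2788, 0.1559]
tcp_rot: [2.238, 2.202, 0.006]
wrist_force: [-0.5, 0.4, 1.2]
width: 0.999
```

```bash
python3 go.py .51 .28 .09 89; python3 look.py w2
```

```text
t4.20 pos [0.512  0.2788 0.1559] head89.07 z [ 0.0037  0.0018 -1.    ] F [-0.5  0.4  1.2] w0.999
 shift(units) [ 0.011 -0.023  0.659]
 turn(units) [ 0.0018 -0.0009  0.0006]
```

View pics/w2.png

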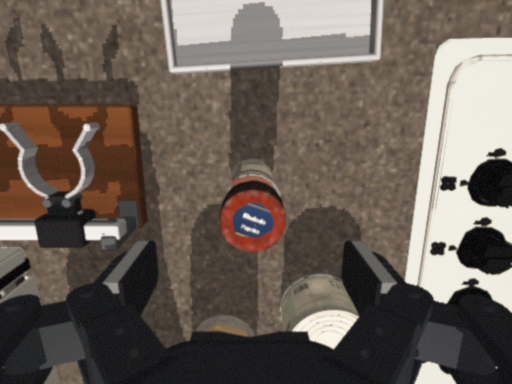

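```bash
python3 - <<'E'
from h import *
c,s=pickle.load(open('pics/w2.pkl','rb'));T=wristT(c,s)
print(onz(c,252.5,219.5,.105,T), onz(c,(5+93)/2,126,.061,T), onz(c,5,126,.061,T),onz(c,93,126,.061,T))
print([onz(c,*p,.016,T) for p in [(171,71),(379,60)]])
E
```

```text
[0.50973841 0.2815414  0.105     ] [0.4564357  0.14436699 0.061     ] [0.45594906 0.11450035 0.061     ] [0.45692265 0.17425247 0.061     ]
[array([0.41835163, 0.21978751, 0.016     ]), array([0.41291252, 0.38252265, 0.016     ])]
```

>>> move_arm(
  series="0 0 0 0.01 -0.02 0.3 1;0 0 0 0.01 -0.02 0.66 1;0 0 0 0.01 -0.02 0.66 1;0 0 0 0.01 -0.02 0.66 -1;0 0 0 0.01 -0.02 0.66 -1;0 0 0 0.01 -0.02 0.66 -1;0 0 0 0.01 -0.02 0.66 -1;0 0 0 0.01 -0.02 0.66 -1",
  squeeze=50,
)

```text
time: 5.05
tool_pos: [0.5105, 0.2799, 0.0899]
tcp_rot: [2.239, 2.202, 0.007]
wrist_force: [0.5, 0.5, 6.3]
width: 0.462
```

>>> move_arm(
  series="0 0 0 0 0 0 -1;0 0 0 0 0 0 -1;0 0 0 0 0 -0.2 -1;0 0 0 0 0 -0.4 -1;0 0 0 0 0 -0.6 -1;0 0 0 0 0 -0.6 -1;0 0 0 0 0 -0.6 -1;0 0 0 0 0 -0.6 -1",
)

```text
time: 5.85
tool_pos: [0.5078, 0.2784, 0.1459]
tcp_rot: [-2.239, -2.203, 0.003]
wrist_force: [-0.6, -0.1, -0.7]
width: 0.465
```

```bash
python3 go.py .42 .14 .15 89; python3 look.py w3;python3 look.py t3 top
```

```text
t5.85 pos [0.5078 0.2784 0.1459] head89.05 z [-0.0019 -0.001  -1.    ] F [-0.6 -0.1 -0.7] w0.465
 shift(units) [-1.398 -0.855 -0.038]
 turn(units) [-0.0009  0.0005  0.0004]
```

View pics/w3.png

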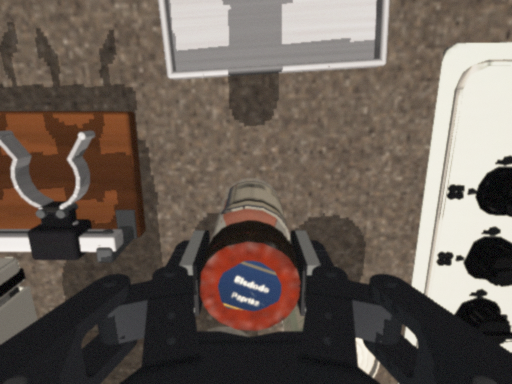

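View pics/t3.png

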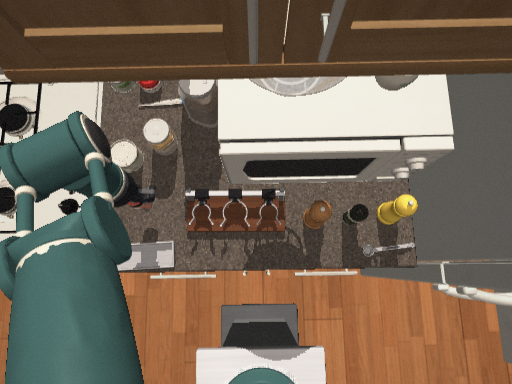

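>>> move_arm(
  series="0 0 0 0 -0.4 0 -1;0 0 0 0 -0.85 0 -1;0 0 0 -0.3 -0.9 0 -1;0 0 0 -0.7 -0.9 0 -1;0 0 0 -1 -0.9 0 -1;0 0 0 -1 -0.9 0 -1;0 0 0 -1 -0.9 0 -1;0 0 0 -1 -0.9 0 -1",
)

```text
time: 6.75
tool_pos: [0.4172, 0.1809, 0.147]
tcp_rot: [-2.24, -2.203, -0.0]
wrist_force: [0.7, 1.2, -1.9]
width: 0.465
```

>>> move_arm(
  series="0 0 0 -0.2 0 0 -1;0 0 0 -0.38 0 0 -1;0 0 0 -0.38 0 0 -1;0 0 0 -0.38 0 0 -1;0 0 0 -0.38 0 0 -1;0 0 0 -0.38 0 0 -1;0 0 0 -0.38 0 0 -1;0 0 0 -0.38 0 0 -1",
)

```text
time: 7.55
tool_pos: [0.4165, 0.1427, 0.1473]
tcp_rot: [2.239, 2.204, 0.0]
wrist_force: [0.6, 0.2, -1.3]
width: 0.459
```

```bash
python3 go.py .42 .14 .15 89; python3 look.py w4;python3 look.py s4 scene
```

```text
t7.55 pos [0.4165 0.1427 0.1473] head89.08 z [ 1.e-04  1.e-04 -1.e+00] F [ 0.6  0.2 -1.3] w0.459
 shift(units) [-0.027  0.036 -0.027]
 turn(units) [ 0.     -0.      0.0007]
```

View pics/w4.png

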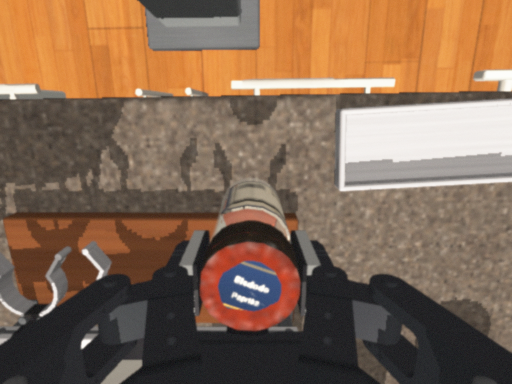

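View pics/s4.png

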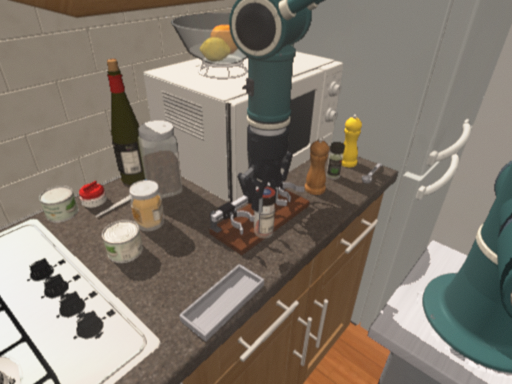

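```bash
python3 - <<'E'
from h import *
c,s=pickle.load(open('pics/w4.pkl','rb'));T=wristT(c,s)
for p in [(66,249),(92,248)]: print(onz(c,*p,.061,T))
print([onz(c,*p,.018,T) for p in [(6,215),(298,213)]])
print('cap',onz(c,250,285,s['tool_pos'][2]+.015,T))
from h import *
c,s=pickle.load(open('pics/s4.pkl','rb'))
a=c['pixels'][150:270,190:330,::-1];cv2.imwrite('pics/s4c.png',cv2.resize(a,None,fx=5,fy=5,interpolation=2))
E
```

```text
[0.44815814 0.00900931 0.061     ]
[0.44766821 0.02812606 0.061     ]
[array([ 0.43619831, -0.06481865,  0.018     ]), array([0.4384151 , 0.18472812, 0.018     ])]
cap [0.41597569 0.14377808 0.16230075]
```

View pics/s4c.png

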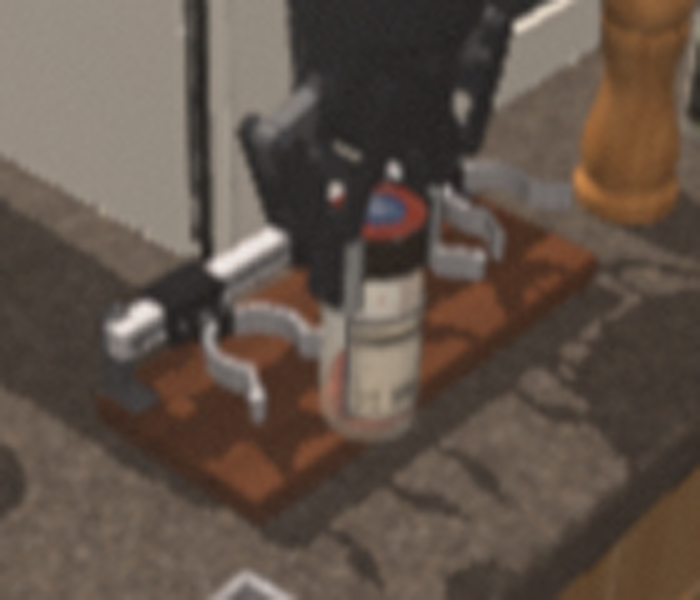

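```bash
python3 - <<'E'
from h import *
np.set_printoptions(precision=4,suppress=True)
c,s=pickle.load(open('pics/s4.pkl','rb'))
S=lambda x,y:(190+(x-2)/5,150+(y-2)/5)
p=proj(c,[.4165,.1427,.1623]);print('pred cap crop',(p[0]-190)*5+2,(p[1]-150)*5+2)
p=proj(c,[.4165,.1427,.0573]);print('pred bottom crop',(p[0]-190)*5+2,(p[1]-150)*5+2)
print('cap by scene',onz(c,*S(385,212),.1623))
print('foot left corner top',onz(c,*S(258,505),.018),'bottom',onz(c,*S(258,522),.0))
print('right corner',onz(c,*S(597,262),.018))
print('lip L',onz(c,*S(258,388),.061),onz(c,*S(258,420),.047))
c=pickle.load(open('pics/top0.pkl','rb'))
# tray & known
E
```

```text
pred cap crop 377.3170231233756 208.2460497321277
pred bottom crop 369.08486882742847 410.7861829634929
cap by scene [0.4126 0.1427 0.1623]
foot left corner top [0.4405 0.1869 0.018 ] bottom [0.4461 0.181  0.    ]
right corner [ 0.4343 -0.0626  0.018 ]
lip L [0.4589 0.167  0.061 ] [0.4557 0.1705 0.047 ]
```

>>> move_arm(
  series="0 0 0 0.01 0 0.18 -1;0 0 0 0.01 0 0.36 -1;0 0 0 0.01 0 0.36 -1;0 0 0 0.01 0 0.36 -1;0 0 0 0.01 0.1 0.36 -1;0 0 0 0.01 0.2 0.36 -1;0 0 0 0.01 0.2 0.36 -1;0 0 0 0.01 0.2 0.36 -1",
  squeeze=70,
)

```text
time: 8.45
tool_pos: [0.4374, 0.1431, 0.1118]
tcp_rot: [2.24, 2.202, 0.001]
wrist_force: [-1.2, 0.4, -2.0]
width: 0.456
```

```bash
python3 go.py .4875 .1425 .111 89; python3 look.py s5 scene; python3 - <<'E'
from h import *
c,s=pickle.load(open('pics/s5.pkl','rb'))
a=c['pixels'][150:270,190:330,::-1];cv2.imwrite('pics/s5c.png',cv2.resize(a,None,fx=5,fy=5,interpolation=2))
E
```

```text
t8.45 pos [0.4374 0.1431 0.1118] head89.02 z [ 8.e-04  2.e-04 -1.e+00] F [-1.2  0.4 -2. ] w0.456
 shift(units) [0.002 0.502 0.009]
 turn(units) [ 0.0004 -0.0001  0.0002]
```

View pics/s5c.png

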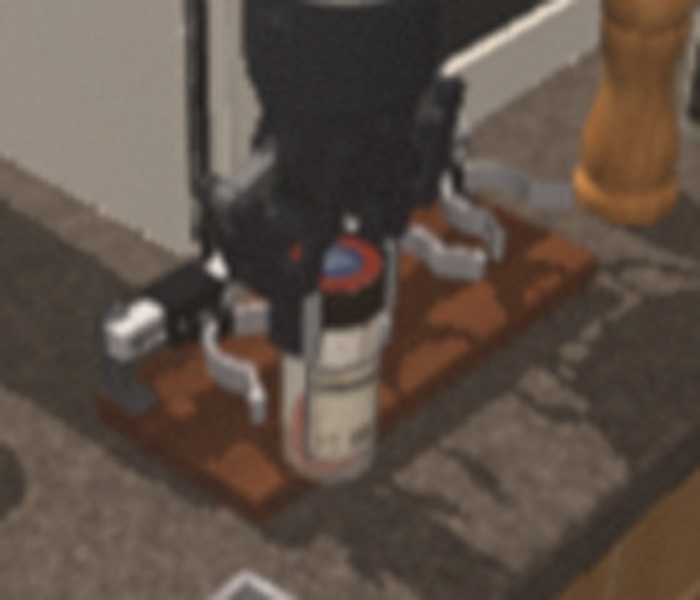

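>>> move_arm(
  series="0 0 0 0 0.07 0 -1;0 0 0 0 0.14 0 -1;0 0 0 0 0.21 0 -1;0 0 0 0 0.28 0 -1;0 0 0 0 0.35 0 -1;0 0 0 0 0.42 0 -1;0 0 0 0 0.48 0 -1;0 0 0 0 0.5 0 -1",
)

```text
time: 9.3
tool_pos: [0.4852, 0.1417, 0.1106]
tcp_rot: [-2.238, -2.201, 0.007]
wrist_force: [-7.3, -2.4, 2.1]
width: 0.458
```

```bash
python3 go.py .4875 .1425 .111 89; python3 look.py s6 scene; python3 look.py w6;python3 - <<'E'
from h import *
c,s=pickle.load(open('pics/s6.pkl','rb'))
a=c['pixels'][150:270,190:330,::-1];cv2.imwrite('pics/s6c.png',cv2.resize(a,None,fx=5,fy=5,interpolation=2))
E
```

```text
t9.30 pos [0.4852 0.1417 0.1106] head89.04 z [-0.0049 -0.0012 -1.    ] F [-7.3 -2.4  2.1] w0.458
 shift(units) [ 0.008  0.023 -0.004]
 turn(units) [-0.0023  0.0006  0.0003]
```

View pics/s6c.png

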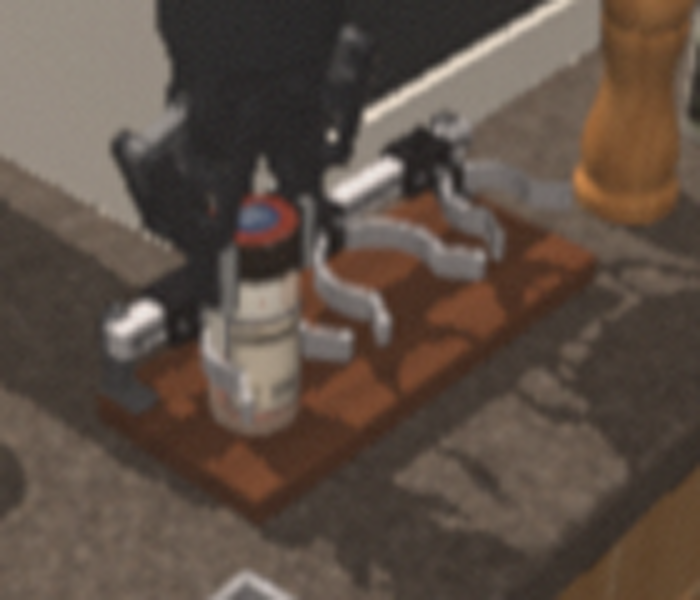

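View pics/w6.png

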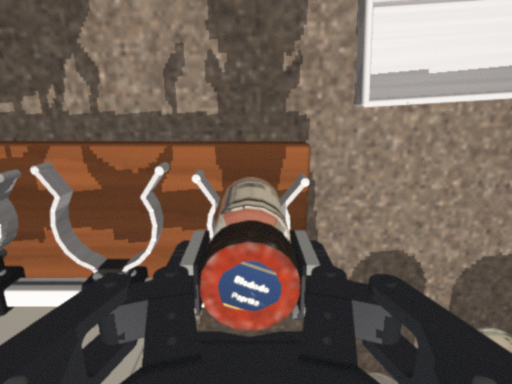

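```bash
python3 - <<'E'
from h import *
c,s=pickle.load(open('pics/w6.pkl','rb'));T=wristT(c,s)
for p in [(195,179),(306,182),(37,170),(162,169)]: print(onz(c,*p,.061,T))
print(onz(c,0,143,.018,T),onz(c,309,144,.018,T))
E
```

```text
[0.45700167 0.11211764 0.061     ]
[0.45976835 0.17481182 0.061     ]
[0.45038517 0.02389436 0.061     ]
[0.45096515 0.09400856 0.061     ]
[ 0.43933305 -0.02791293  0.018     ] [0.44350611 0.18385894 0.018     ]
```

>>> move_arm(
  series="0 0 0 0 0.02 0 -1;0 0 0 0 0.04 0 -1;0 0 0 0 0.06 0 -1;0 0 0 0 0.07 0 -1;0 0 0 0 0.07 0 -1;0 0 0 0 0.07 0 -1;0 0 0 0 0.07 0 -1;0 0 0 0 0.07 0 -1",
)

```text
time: 10.2
tool_pos: [0.4867, 0.1409, 0.109]
tcp_rot: [-2.233, -2.197, 0.021]
wrist_force: [-15.2, -3.2, 4.2]
width: 0.454
```

```bash
python3 go.py .4875 .1425 .111 89; python3 look.py w7
```

```text
t10.20 pos [0.4867 0.1409 0.109 ] head89.05 z [-0.0157 -0.0031 -0.9999] F [-15.2  -3.2   4.2] w0.454
 shift(units) [ 0.016  0.007 -0.021]
 turn(units) [-0.0075  0.0016  0.0004]
```

View pics/w7.png

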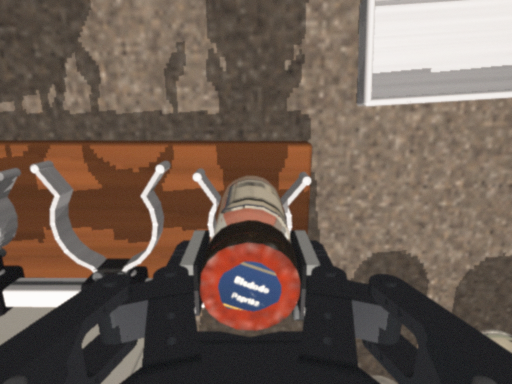

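>>> move_arm(
  series="0 0 0 0 -0.05 0.02 -1;0 0 0 0 -0.05 0.03 -1;0 0 0 0 -0.05 0.03 0.5;0 0 0 0 -0.05 0.03 0.5;0 0 0 0 -0.05 0.03 0.5;0 0 0 0 -0.05 -0.2 0.5;0 0 0 0 -0.05 -0.5 0.5;0 0 0 0 -0.05 -0.8 0.5",
)

```text
time: 11.05
tool_pos: [0.4887, 0.1424, 0.1921]
tcp_rot: [-2.24, -2.203, -0.0]
wrist_force: [0.1, 0.8, 0.5]
width: 0.756
```

```bash
python3 go.py .42 -.2434 .2 89; python3 look.py w8
```

```text
t11.05 pos [0.4887 0.1424 0.1921] head89.05 z [ 0.e+00  2.e-04 -1.e+00] F [0.1 0.8 0.5] w0.756
 shift(units) [-3.868 -0.623 -0.08 ]
 turn(units) [ 0.     -0.0001  0.0004]
```

View pics/w8.png

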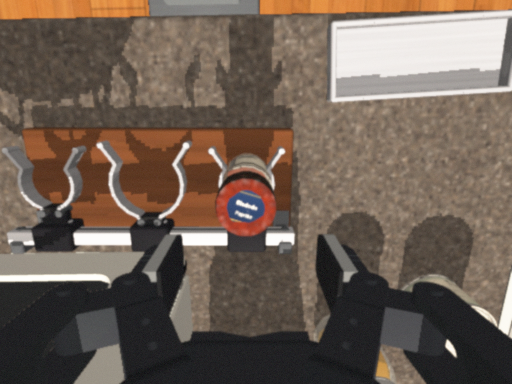

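```bash
python3 - <<'E'
from h import *
np.set_printoptions(precision=4,suppress=True)
c,s=pickle.load(open('pics/w8.pkl','rb'));T=wristT(c,s)
print('cap',onz(c,246,206,.123,T),onz(c,246,206,.128,T))
for p in [(213,151),(282,151),(101,146),(186,146),(8,150),(80,150)]: print(onz(c,*p,.061,T))
print(onz(c,24,129,.018,T),onz(c,292,129,.018,T))
print('pads',[onz(c,*p,.07,T) for p in [(57,236),(152,236),(247,239)]])
E
```

```text
cap [0.4838 0.1411 0.123 ] [0.4821 0.1412 0.128 ]
[0.4567 0.1142 0.061 ]
[0.4576 0.1703 0.061 ]
[0.4512 0.0237 0.061 ]
[0.4523 0.0925 0.061 ]
[ 0.4531 -0.0523  0.061 ]
[0.4541 0.0062 0.061 ]
[ 0.4393 -0.0664  0.018 ] [0.4434 0.1838 0.018 ]
pads [array([ 0.5253, -0.0203,  0.07  ]), array([0.5266, 0.0601, 0.07  ]), array([0.5307, 0.1405, 0.07  ])]
```

>>> move_arm(
  series="0 0 0 -0.3 -0.1 -0.15 1;0 0 0 -0.6 -0.2 -0.3 1;0 0 0 -1 -0.4 -0.3 1;0 0 0 -1 -0.4 -0.3 1;0 0 0 -1 -0.4 -0.3 1;0 0 0 -1 -0.4 -0.3 1;0 0 0 -1 -0.4 -0.3 1;0 0 0 -1 -0.4 -0.3 1",
)

```text
time: 11.9
tool_pos: [0.4471, 0.0437, 0.2211]
tcp_rot: [-2.238, -2.204, 0.0]
wrist_force: [0.4, -0.4, -0.3]
width: 0.999
```

>>> move_arm(
  series="0 0 0 -0.3 0 0 1;0 0 0 -0.6 0 0 1;0 0 0 -1 0 0 1;0 0 0 -1 0 0 1;0 0 0 -1 0 0 1;0 0 0 -1 0 0 1;0 0 0 -1 0 0 1;0 0 0 -1 0 0 1",
)

```text
time: 12.7
tool_pos: [0.4452, -0.0561, 0.2212]
tcp_rot: [-2.238, -2.205, 0.0]
wrist_force: [0.1, -0.5, -0.4]
width: 1.001
```

>>> move_arm(
  series="0 0 0 -0.3 0 0 1;0 0 0 -0.6 0 0 1;0 0 0 -0.9 0 0 1;0 0 0 -0.9 0 0 1;0 0 0 -0.9 0 0 1;0 0 0 -0.9 0 0 1;0 0 0 -0.9 0 0 1;0 0 0 -0.9 0 0 1",
)

```text
time: 13.5
tool_pos: [0.4437, -0.1463, 0.2213]
tcp_rot: [-2.238, -2.204, -0.0]
wrist_force: [-1.5, 0.6, -0.0]
width: 0.999
```

```bash
python3 go.py .42 -.2434 .2 89; python3 look.py w9
```

```text
t13.50 pos [ 0.4437 -0.1463  0.2213] head89.12 z [-0.e+00  2.e-04 -1.e+00] F [-1.5  0.6 -0. ] w0.999
 shift(units) [-0.975 -0.222  0.212]
 turn(units) [-0.     -0.0001  0.001 ]
```

View pics/w9.png

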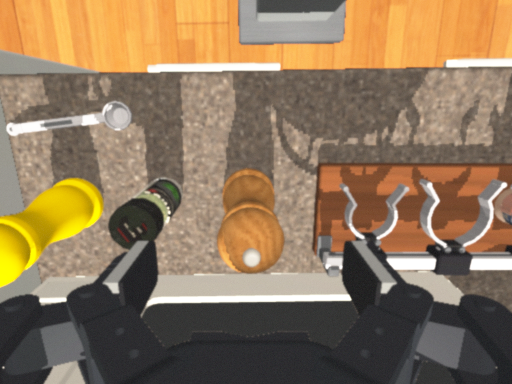

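```bash
python3 - <<'E'
from h import *
np.set_printoptions(precision=4,suppress=True)
c,s=pickle.load(open('pics/w9.pkl','rb'));T=wristT(c,s)
print('mill',onz(c,252.5,258,.16,T),'head',onz(c,250.5,239,.128,T),'blk',onz(c,136,223,.105,T))
print('spoon',onz(c,116.5,116,.012,T),onz(c,10,129,.005,T))
for p in [(343,188),(406,187),(424,183),(506,183)]: print(onz(c,*p,.061,T))
print(onz(c,317,165,.018,T))
E
```

```text
mill [ 0.4717 -0.1438  0.16  ] head [ 0.4728 -0.145   0.128 ] blk [ 0.4675 -0.2383  0.105 ]
spoon [ 0.3851 -0.2819  0.012 ] [ 0.397  -0.4002  0.005 ]
[ 0.4525 -0.0577  0.061 ]
[0.4524 0.0013 0.061 ]
[0.4488 0.0176 0.061 ]
[0.45   0.0942 0.061 ]
[ 0.4385 -0.0737  0.018 ]
```

>>> move_arm(
  series="0 0 0 -0.3 0 0 1;0 0 0 -0.6 0 0 1;0 0 0 -0.95 0 0 1;0 0 0 -0.95 0 0.3 1;0 0 0 -0.95 0 0.4 1;0 0 0 -0.95 0 0.4 1;0 0 0 -0.95 0 0.4 1;0 0 0 -0.95 0 0.4 1",
)

```text
time: 14.35
tool_pos: [0.4428, -0.2418, 0.1824]
tcp_rot: [2.237, 2.203, 0.001]
wrist_force: [0.3, -0.5, 0.2]
width: 1.003
```

```bash
python3 go.py .47 -.241 .09 89; python3 look.py w10
```

```text
t14.35 pos [ 0.4428 -0.2418  0.1824] head89.11 z [ 1.4e-03 -8.0e-04 -1.0e+00] F [ 0.3 -0.5  0.2] w1.003
 shift(units) [0.013 0.271 0.924]
 turn(units) [0.0007 0.0004 0.001 ]
```

View pics/w10.png

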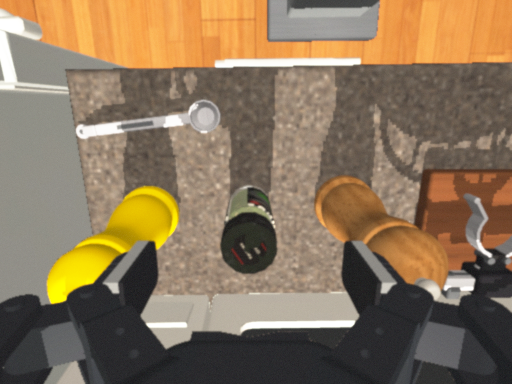

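```bash
python3 - <<'E'
from h import *
np.set_printoptions(precision=4,suppress=True)
c,s=pickle.load(open('pics/w10.pkl','rb'));T=wristT(c,s)
m=(c['pixels'].max(2)<45).astype(np.uint8);m[:205]=0;m[275:]=0;m[:,:215]=0;m[:,285:]=0
k=max(cv2.findContours(m,0,2)[0],key=cv2.contourArea);print(cv2.boundingRect(k),cv2.minEnclosingCircle(k))
print('blk',onz(c,248.5,246,.105,T),'mill',onz(c,428,291,.16,T))
print('spoon',onz(c,204,116.5,.012,T),onz(c,79,132,.005,T))
E
```

```text
(222, 213, 53, 28) ((248.0, 237.0), 26.172603607177734)
blk [ 0.4701 -0.2421  0.105 ] mill [ 0.4711 -0.1474  0.16  ]
spoon [ 0.385  -0.2816  0.012 ] [ 0.3977 -0.4018  0.005 ]
```

>>> move_arm(
  series="0 0 0 0 0.14 0.1 1;0 0 0 0 0.28 0.3 1;0 0 0 0 0.28 0.6 1;0 0 0 0 0.28 0.92 1;0 0 0 0 0.28 0.92 1;0 0 0 0 0.28 0.92 -1;0 0 0 0 0.28 0.92 -1;0 0 0 0 0.28 0.92 -1",
  squeeze=70,
)

```text
time: 15.2
tool_pos: [0.4716, -0.2434, 0.0916]
tcp_rot: [2.237, 2.2, 0.002]
wrist_force: [-0.9, 0.0, -0.1]
width: 0.516
```

```bash
python3 go.py .47 -.241 .09 89
```

```text
t15.20 pos [ 0.4716 -0.2434  0.0916] head89.05 z [ 0.0035 -0.002  -1.    ] F [-0.9  0.  -0.1] w0.516
 shift(units) [ 0.024 -0.016  0.016]
 turn(units) [0.0017 0.0009 0.0004]
```

>>> move_arm(
  series="0 0 0 0 0 0 -1;0 0 0 0 0 0 -1;0 0 0 0 0 -0.2 -1;0 0 0 0 0 -0.4 -1;0 0 0 0 -0.1 -0.7 -1;0 0 0 0 -0.2 -1 -1;0 0 0 0 -0.2 -1 -1;0 0 0 0 -0.2 -1 -1",
)

```text
time: 16.0
tool_pos: [0.4505, -0.2426, 0.1905]
tcp_rot: [2.238, 2.201, 0.001]
wrist_force: [0.3, -0.4, -2.3]
width: 0.455
```

>>> move_arm(
  series="0 0 0 0 -0.1 -0.4 -1;0 0 0 0 -0.2 -0.8 -1;0 0 0 0.1 -0.3 -0.9 -1;0 0 0 0.4 -0.3 -0.9 -1;0 0 0 0.7 -0.3 -0.9 -1;0 0 0 1 -0.3 -0.9 -1;0 0 0 1 -0.3 -0.9 -1;0 0 0 1 -0.3 -0.9 -1",
)

```text
time: 16.8
tool_pos: [0.4213, -0.1412, 0.2779]
tcp_rot: [-2.236, -2.204, 0.002]
wrist_force: [-0.0, 0.2, -1.4]
width: 0.462
```

```bash
python3 go.py .4245 -.0245 .15 89; python3 look.py w11;python3 look.py s11 scene
```

```text
t16.80 pos [ 0.4213 -0.1412  0.2779] head89.16 z [-2.1e-03  3.0e-04 -1.0e+00] F [-0.   0.2 -1.4] w0.462
 shift(units) [1.166 0.018 1.279]
 turn(units) [-0.001  -0.0001  0.0013]
```

View pics/s11.png

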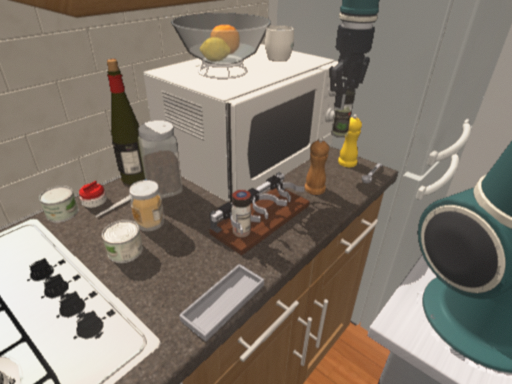

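>>> move_arm(
  series="0 0 0 0.3 0 0.1 -1;0 0 0 0.6 0 0.2 -1;0 0 0 0.9 0 0.4 -1;0 0 0 1 0 0.6 -1;0 0 0 1 0 0.8 -1;0 0 0 1 0 0.8 -1;0 0 0 1 0 0.8 -1;0 0 0 1 0 0.8 -1",
)

```text
time: 17.7
tool_pos: [0.4244, -0.0426, 0.2005]
tcp_rot: [2.24, 2.2, 0.002]
wrist_force: [-0.6, 0.0, -1.4]
width: 0.463
```

```bash
python3 go.py .42 -.0248 .112 89
```

```text
t17.70 pos [ 0.4244 -0.0426  0.2005] head88.98 z [ 1.8e-03 -4.0e-04 -1.0e+00] F [-0.6  0.  -1.4] w0.463
 shift(units) [ 0.177 -0.048  0.884]
 turn(units) [ 0.0009  0.0002 -0.0002]
```

>>> move_arm(
  series="0 0 0 0.09 -0.05 0.2 -1;0 0 0 0.17 -0.05 0.4 -1;0 0 0 0.17 -0.05 0.6 -1;0 0 0 0.17 -0.05 0.8 -1;0 0 0 0.17 -0.05 0.88 -1;0 0 0 0.17 -0.05 0.88 -1;0 0 0 0.17 -0.05 0.88 -1;0 0 0 0.17 -0.05 0.88 -1",
)

```text
time: 18.5
tool_pos: [0.42, -0.025, 0.1127]
tcp_rot: [2.239, 2.201, 0.003]
wrist_force: [0.8, 0.6, -1.2]
width: 0.454
```

```bash
python3 go.py .4855 -.0262 .112 89; python3 look.py w12;python3 look.py s12 scene;python3 - <<'E'
from h import *
c,s=pickle.load(open('pics/s12.pkl','rb'))
a=c['pixels'][150:270,190:350,::-1];cv2.imwrite('pics/s12c.png',cv2.resize(a,None,fx=5,fy=5,interpolation=2))
E
```

```text
t18.50 pos [ 0.42   -0.025   0.1127] head89.03 z [ 2.7e-03 -3.0e-04 -1.0e+00] F [ 0.8  0.6 -1.2] w0.454
 shift(units) [-0.001  0.655  0.009]
 turn(units) [0.0013 0.0001 0.0002]
```

View pics/w12.png

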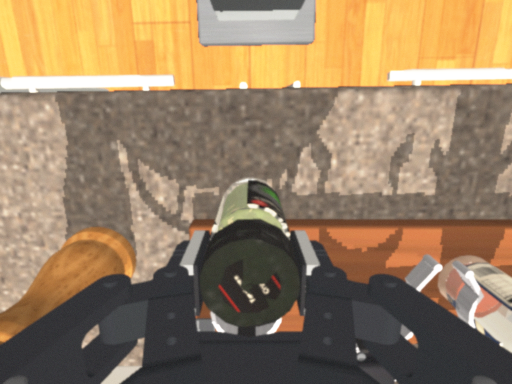

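View pics/s12c.png

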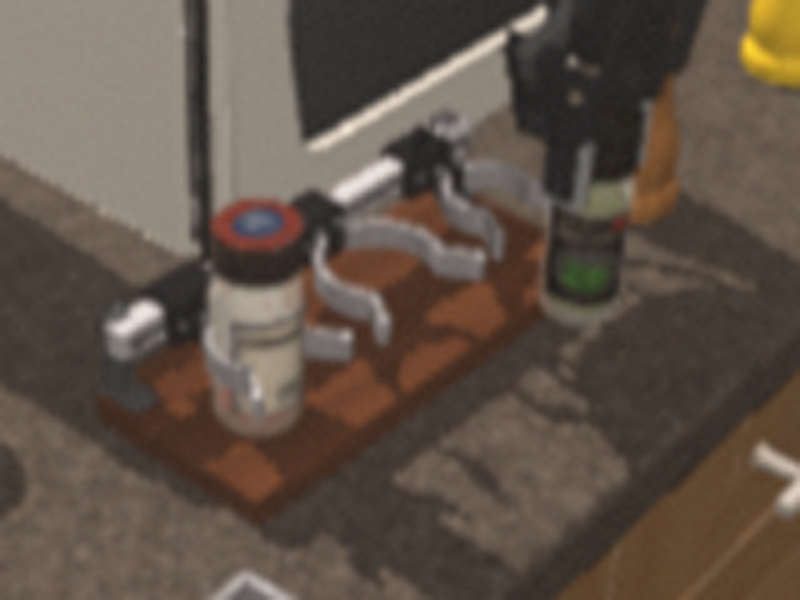

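>>> move_arm(
  series="0 0 0 0 0.12 0 -1;0 0 0 0 0.2 0 -1;0 0 0 0 0.28 0 -1;0 0 0 0 0.36 0 -1;0 0 0 0 0.43 0 -1;0 0 0 0 0.5 0 -1;0 0 0 0 0.57 0 -1;0 0 0 0 0.64 0 -1",
)

```text
time: 19.4
tool_pos: [0.4826, -0.0259, 0.1111]
tcp_rot: [-2.239, -2.203, 0.003]
wrist_force: [-12.1, -3.0, 4.1]
width: 0.46
```

```bash
python3 go.py .4855 -.0262 .112 89; python3 look.py w13
```

```text
t19.40 pos [ 0.4826 -0.0259  0.1111] head89.07 z [-1.9e-03 -4.0e-04 -1.0e+00] F [-12.1  -3.    4.1] w0.460
 shift(units) [-0.002  0.029 -0.009]
 turn(units) [-0.0009  0.0002  0.0005]
```

View pics/w13.png

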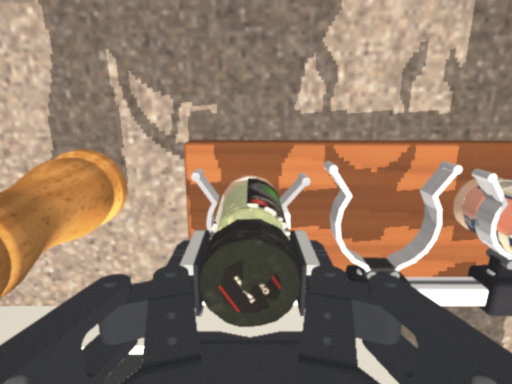

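>>> move_arm(
  series="0 0 0 0 0.02 0 -1;0 0 0 0 0.04 0 -1;0 0 0 0 0.05 0 -1;0 0 0 0 0.05 0 -1;0 0 0 0 0.05 0 -1;0 0 0 0 0.05 0 -1;0 0 0 0 0.05 0 -1;0 0 0 0 0.05 0 -1",
)

```text
time: 20.25
tool_pos: [0.4832, -0.0263, 0.1102]
tcp_rot: [-2.234, -2.199, 0.013]
wrist_force: [-12.7, -3.9, 5.5]
width: 0.459
```

```bash
python3 go.py .4855 -.0262 .112 89; python3 - <<'E'
from h import *
c,s=pickle.load(open('pics/w13.pkl','rb'));T=wristT(c,s)
for p in [(195,175),(307,178),(330,167),(459,168)]: print(onz(c,*p,.061,T))
E
```

```text
t20.25 pos [ 0.4832 -0.0263  0.1102] head89.09 z [-1.080e-02 -8.000e-04 -9.999e-01] F [-12.7  -3.9   5.5] w0.459
 shift(units) [ 0.001  0.023 -0.018]
 turn(units) [-0.0052  0.0005  0.0008]
[ 0.4524705  -0.05533895  0.061     ]
[0.4552316  0.00789041 0.061     ]
[0.44911865 0.02056158 0.061     ]
[0.45086165 0.09290326 0.061     ]
```

>>> move_arm(
  series="0 0 0 0 -0.03 0.02 -1;0 0 0 0 -0.03 0.02 -1;0 0 0 0 -0.03 0.02 0.5;0 0 0 0 -0.03 0.02 0.5;0 0 0 0 -0.03 0.02 0.5;0 0 0 0 -0.03 -0.2 0.5;0 0 0 0 -0.03 -0.5 0.5;0 0 0 0 -0.03 -0.9 0.5",
)

```text
time: 21.05
tool_pos: [0.4836, -0.0254, 0.2005]
tcp_rot: [-2.238, -2.201, 0.003]
wrist_force: [-0.3, 0.2, -0.4]
width: 0.75
```

```bash
python3 go.py .445 -.146 .25 89; python3 look.py w14;python3 - <<'E'
from h import *
c,s=pickle.load(open('pics/w14.pkl','rb'))
cv2.imwrite('pics/w14.png',cv2.resize(c['pixels'][:,:,::-1],None,fx=1.5,fy=1.5,interpolation=2))
E
```

```text
t21.05 pos [ 0.4836 -0.0254  0.2005] head89.05 z [-3.6e-03  7.0e-04 -1.0e+00] F [-0.3  0.2 -0.4] w0.750
 shift(units) [-1.211 -0.367 -0.495]
 turn(units) [-0.0017 -0.0003  0.0004]
```

View pics/w14.png

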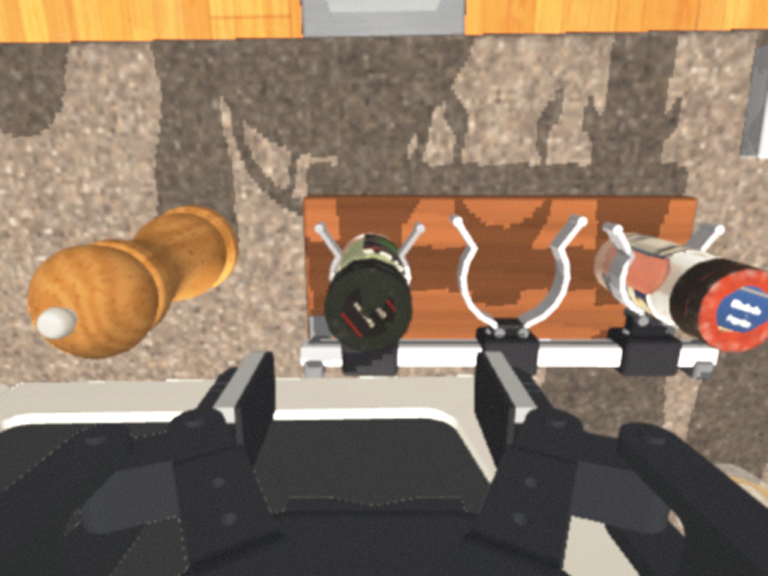

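>>> move_arm(
  series="0 0 0 -0.3 -0.1 -0.15 1;0 0 0 -0.6 -0.2 -0.3 1;0 0 0 -1 -0.2 -0.3 1;0 0 0 -1 -0.2 -0.3 1;0 0 0 -1 -0.2 -0.3 1;0 0 0 -1 -0.2 -0.3 1;0 0 0 -1 -0.2 -0.3 1;0 0 0 -1 -0.2 -0.3 1",
)

```text
time: 21.9
tool_pos: [0.4631, -0.1244, 0.231]
tcp_rot: [-2.238, -2.204, 0.0]
wrist_force: [-0.4, -0.2, -0.6]
width: 0.999
```

>>> move_arm(
  series="0 0 0 -0.1 0 0 1;0 0 0 -0.2 0 0 1;0 0 0 -0.2 0 0 1;0 0 0 -0.2 0 0 1;0 0 0 -0.2 0 0 1;0 0 0 -0.2 0 0 1;0 0 0 -0.2 0 0 1;0 0 0 -0.2 0 0 1",
)

```text
time: 22.7
tool_pos: [0.4627, -0.1453, 0.2313]
tcp_rot: [-2.24, -2.203, -0.0]
wrist_force: [-0.1, -0.4, -0.1]
width: 1.002
```

```bash
python3 go.py .472 -.146 .124 89; python3 look.py w15
```

```text
t22.70 pos [ 0.4627 -0.1453  0.2313] head89.06 z [ 0.  0. -1.] F [-0.1 -0.4 -0.1] w1.002
 shift(units) [-0.006  0.093  1.073]
 turn(units) [ 0.     -0.      0.0005]
```

View pics/w15.png

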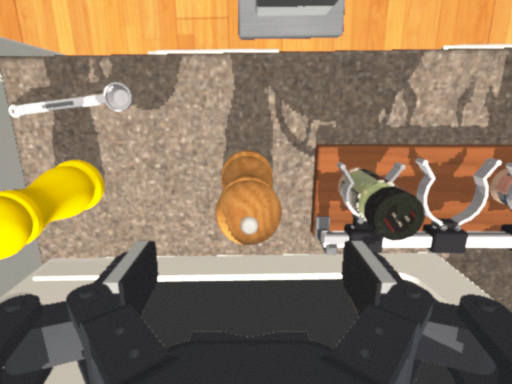

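```bash
python3 - <<'E'
from h import *
c,s=pickle.load(open('pics/w15.pkl','rb'));T=wristT(c,s)
print('knob',onz(c,250,226,.16,T),'head',onz(c,248.5,209,.128,T))
E
```

```text
knob [ 0.47248967 -0.14421798  0.16      ] head [ 0.47147983 -0.14527581  0.128     ]
```

>>> move_arm(
  series="0 0 0 -0.01 0.09 0.1 1;0 0 0 -0.01 0.1 0.3 1;0 0 0 -0.01 0.1 0.5 1;0 0 0 -0.01 0.1 0.7 1;0 0 0 -0.01 0.1 0.85 1;0 0 0 -0.01 0.1 1 1;0 0 0 -0.01 0.1 1 1;0 0 0 -0.01 0.1 1 1",
)

```text
time: 23.55
tool_pos: [0.4726, -0.1464, 0.1307]
tcp_rot: [-2.239, -2.202, 0.001]
wrist_force: [-0.4, 0.3, 0.5]
width: 1.0
```

```bash
python3 go.py .472 -.146 .124 89; python3 look.py w16
```

```text
t23.55 pos [ 0.4726 -0.1464  0.1307] head89.06 z [-1.1e-03  4.0e-04 -1.0e+00] F [-0.4  0.3  0.5] w1.000
 shift(units) [ 0.004 -0.006  0.067]
 turn(units) [-0.0005 -0.0002  0.0005]
```

View pics/w16.png

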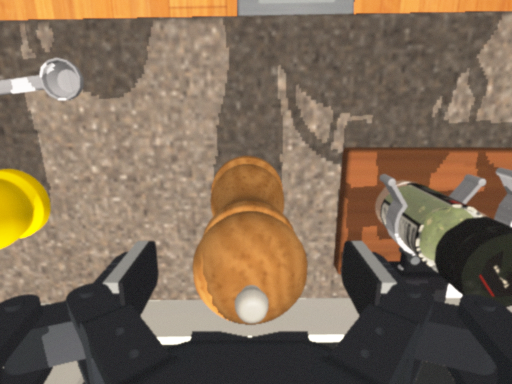

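Mill knob at (252,304) is centred between the fingers. Lower, grip, lift.

>>> move_arm(
  series="0 0 0 0.01 0 0.06 1;0 0 0 0.01 0 0.06 -1;0 0 0 0.01 0 0.06 -1;0 0 0 0.01 0 0.06 -1;0 0 0 0.01 0 0.06 -1;0 0 0 0.01 0 0.06 -1;0 0 0 0.01 0 0.06 -1;0 0 0 0.01 0 0.06 -1",
  squeeze=70,
)

```text
time: 24.4
tool_pos: [0.4734, -0.146, 0.1262]
tcp_rot: [2.238, 2.202, 0.001]
wrist_force: [-0.4, -1.1, 5.2]
width: 0.53
```

```bash
python3 go.py .472 -.146 .124 89
```

```text
t24.40 pos [ 0.4734 -0.146   0.1262] head89.05 z [ 1.7e-03 -9.0e-04 -1.0e+00] F [-0.4 -1.1  5.2] w0.530
 shift(units) [ 0.    -0.014  0.021]
 turn(units) [0.0008 0.0004 0.0004]
```

>>> move_arm(
  series="0 0 0 0 0 -0.1 -1;0 0 0 0 0 -0.25 -1;0 0 0 0 -0.1 -0.4 -1;0 0 0 0 -0.3 -0.6 -1;0 0 0 0 -0.55 -0.6 -1;0 0 0 0 -0.55 -0.6 -1;0 0 0 0 -0.55 -0.6 -1;0 0 0 0 -0.55 -0.6 -1",
)

```text
time: 25.2
tool_pos: [0.4178, -0.1445, 0.185]
tcp_rot: [-2.239, -2.203, -0.0]
wrist_force: [1.1, 0.1, -0.8]
width: 0.534
```

```bash
python3 go.py .416 .059 .16 89; python3 look.py w17; python3 look.py s17 scene;python3 - <<'E'
from h import *
c,s=pickle.load(open('pics/s17.pkl','rb'))
a=c['pixels'][90:250,210:410,::-1];cv2.imwrite('pics/s17c.png',cv2.resize(a,None,fx=3.7,fy=3.7,interpolation=2))
E
```

```text
t25.20 pos [ 0.4178 -0.1445  0.185 ] head89.05 z [-3.e-04  4.e-04 -1.e+00] F [ 1.1  0.1 -0.8] w0.534
 shift(units) [ 2.034 -0.052  0.251]
 turn(units) [-0.0001 -0.0002  0.0004]
```

View pics/w17.png

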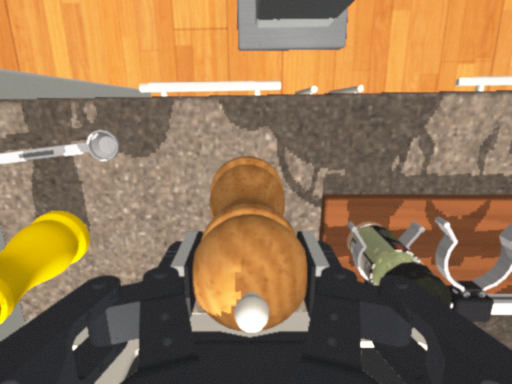

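View pics/s17c.png

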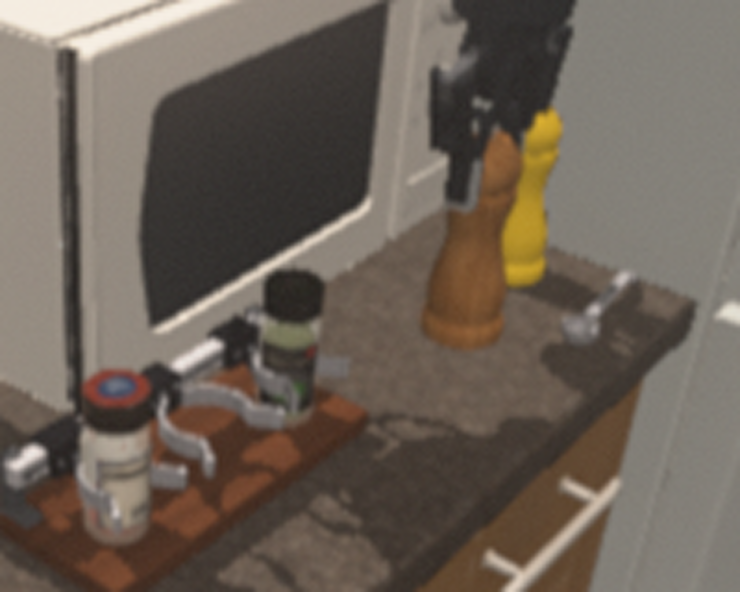

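>>> move_arm(
  series="0 0 0 0.2 -0.1 0 -1;0 0 0 0.5 -0.15 0 -1;0 0 0 0.8 -0.15 0 -1;0 0 0 1 -0.15 0 -1;0 0 0 1 -0.15 0 -1;0 0 0 1 -0.15 0 -1;0 0 0 1 -0.15 0 -1;0 0 0 1 -0.15 0 -1",
)

```text
time: 26.1
tool_pos: [0.4045, -0.0452, 0.1852]
tcp_rot: [2.241, 2.202, -0.001]
wrist_force: [0.2, 0.2, -1.6]
width: 0.539
```

>>> move_arm(
  series="0 0 0 0.2 0 0 -1;0 0 0 0.5 0 0 -1;0 0 0 0.8 0 0 -1;0 0 0 1 0 0 -1;0 0 0 1 0 0 -1;0 0 0 1 0 0 -1;0 0 0 1 0 0 -1;0 0 0 1 0 0 -1",
)

```text
time: 26.9
tool_pos: [0.4061, 0.0546, 0.1852]
tcp_rot: [2.241, 2.201, -0.0]
wrist_force: [0.2, 0.5, -1.2]
width: 0.538
```

```bash
python3 go.py .414 .0590 .148 89; python3 look.py w18
```

```text
t26.90 pos [0.4061 0.0546 0.1852] head88.96 z [-1.e-04 -3.e-04 -1.e+00] F [ 0.2  0.5 -1.2] w0.538
 shift(units) [0.045 0.079 0.372]
 turn(units) [-0.0001  0.0001 -0.0003]
```

View pics/w18.png

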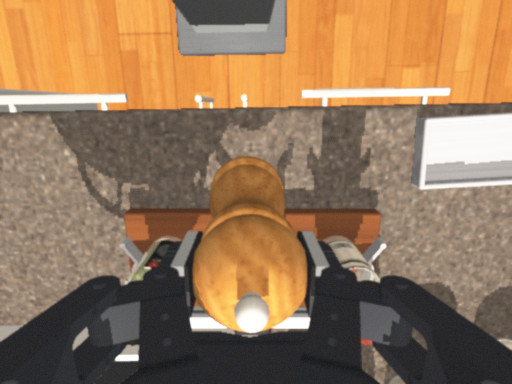

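```bash
python3 - <<'E'
from h import *
c,s=pickle.load(open('pics/w18.pkl','rb'));T=wristT(c,s)
print(onz(c,125,211,.018,T),onz(c,380,211,.018,T));print(onz(c,122,243,.061,T),onz(c,383,245,.061,T))
E
```

```text
[ 0.4365067  -0.06719042  0.018     ] [0.44101816 0.1829608  0.018     ]
[ 0.45084744 -0.05495075  0.061     ] [0.45677722 0.16964424 0.061     ]
```

>>> move_arm(
  series="0 0 0 0.04 0.08 0.1 -1;0 0 0 0.04 0.08 0.2 -1;0 0 0 0.04 0.08 0.3 -1;0 0 0 0.04 0.08 0.37 -1;0 0 0 0.04 0.08 0.37 -1;0 0 0 0.04 0.08 0.37 -1;0 0 0 0.04 0.08 0.37 -1;0 0 0 0.04 0.08 0.37 -1",
)

```text
time: 27.75
tool_pos: [0.4145, 0.0595, 0.1488]
tcp_rot: [2.239, 2.202, 0.001]
wrist_force: [1.2, -0.0, -1.3]
width: 0.537
```

```bash
python3 go.py .487 .0575 .148 89;  python3 look.py s19 scene;python3 - <<'E'
from h import *
c,s=pickle.load(open('pics/s19.pkl','rb'))
a=c['pixels'][110:270,190:390,::-1];cv2.imwrite('pics/s19c.png',cv2.resize(a,None,fx=3.7,fy=3.7,interpolation=2))
E
```

```text
t27.75 pos [0.4145 0.0595 0.1488] head89.05 z [ 1.1e-03  1.0e-04 -1.0e+00] F [ 1.2 -0.  -1.3] w0.537
 shift(units) [-0.008  0.725  0.009]
 turn(units) [ 0.0005 -0.0001  0.0004]
```

View pics/s19c.png

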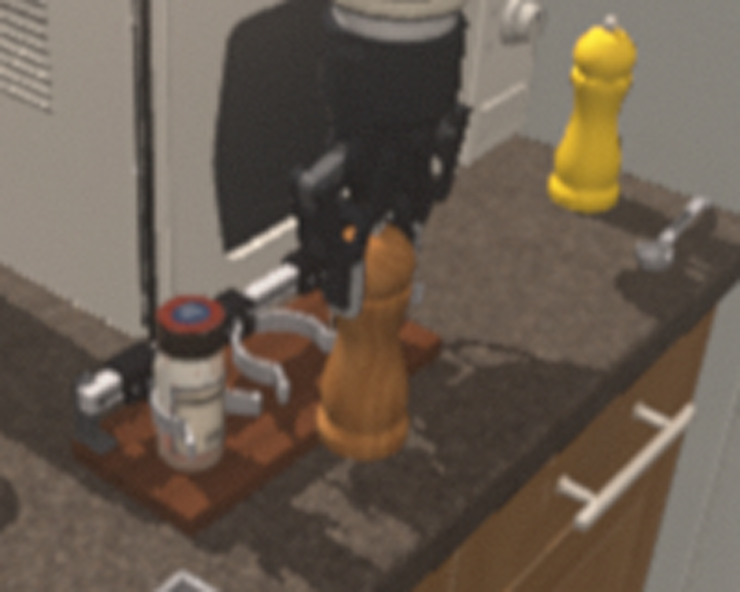

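>>> move_arm(
  series="0 0 0 -0.012 0.12 0 -1;0 0 0 -0.012 0.22 0 -1;0 0 0 -0.012 0.32 0 -1;0 0 0 -0.012 0.41 0 -1;0 0 0 -0.012 0.5 0 -1;0 0 0 -0.012 0.58 0 -1;0 0 0 -0.012 0.65 0 -1;0 0 0 -0.012 0.71 0 -1",
)

```text
time: 28.6
tool_pos: [0.4857, 0.0571, 0.1483]
tcp_rot: [-2.24, -2.203, 0.0]
wrist_force: [-4.4, 0.3, 1.7]
width: 0.538
```

```bash
python3 go.py .487 .0575 .148 89; python3 look.py w20
```

```text
t28.60 pos [0.4857 0.0571 0.1483] head89.05 z [-3.e-04  1.e-04 -1.e+00] F [-4.4  0.3  1.7] w0.538
 shift(units) [0.004 0.013 0.003]
 turn(units) [-0.0002 -0.0001  0.0004]
```

View pics/w20.png

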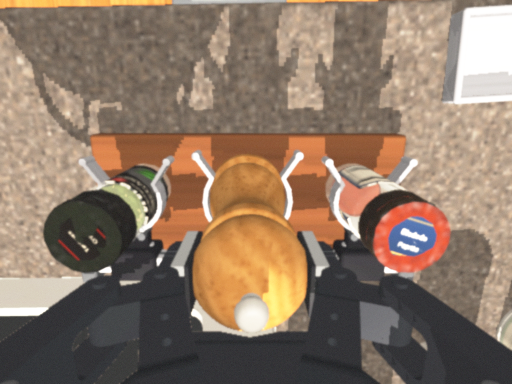

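>>> move_arm(
  series="0 0 0 0 0.02 0 -1;0 0 0 0 0.04 0 -1;0 0 0 0 0.05 0 -1;0 0 0 0 0.05 0 -1;0 0 0 0 0.05 0 -1;0 0 0 0 0.05 0 -1;0 0 0 0 0.05 0 -1;0 0 0 0 0.05 0 -1",
)

```text
time: 29.45
tool_pos: [0.4888, 0.0568, 0.1479]
tcp_rot: [-2.239, -2.202, 0.003]
wrist_force: [-4.7, -0.4, 0.9]
width: 0.533
```

```bash
python3 go.py .487 .0575 .148 89; python3 look.py w21;python3 look.py s21 scene;python3 - <<'E'
from h import *
c,s=pickle.load(open('pics/s21.pkl','rb'))
a=c['pixels'][110:270,190:390,::-1];cv2.imwrite('pics/s21c.png',cv2.resize(a,None,fx=3.7,fy=3.7,interpolation=2))
c,s=pickle.load(open('pics/w20.pkl','rb'));T=wristT(c,s)
print(onz(c,195,155,.061,T),onz(c,300,155,.061,T))
E
```

```text
t29.45 pos [0.4888 0.0568 0.1479] head89.05 z [-2.3e-03 -3.0e-04 -1.0e+00] F [-4.7 -0.4  0.9] w0.533
 shift(units) [ 0.006 -0.018 -0.001]
 turn(units) [-0.0011  0.0001  0.0005]
[0.44997183 0.02185549 0.061     ] [0.45115178 0.0926664  0.061     ]
```

View pics/w21.png

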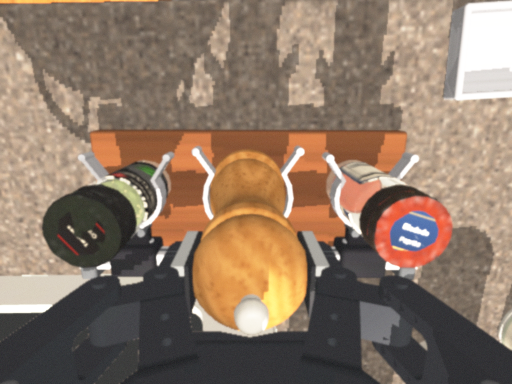

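View pics/s21c.png

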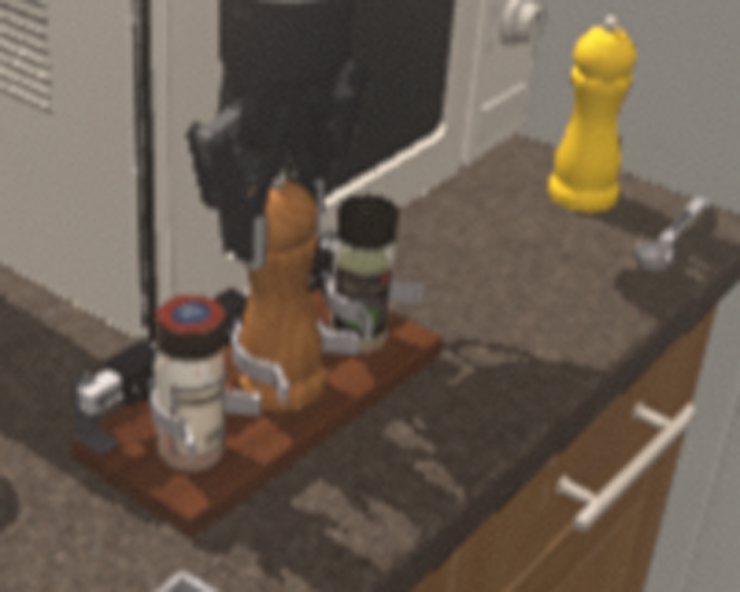

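>>> move_arm(
  series="0 0 0 0 0.02 0 -1;0 0 0 0 0.03 0 -1;0 0 0 0 0.04 0 -1;0 0 0 0 0.04 0 -1;0 0 0 0 0.04 0 -1;0 0 0 0 0.04 0 -1;0 0 0 0 0.04 0 -1;0 0 0 0 0.04 0 -1",
)

```text
time: 30.35
tool_pos: [0.4914, 0.0567, 0.1478]
tcp_rot: [-2.237, -2.201, 0.007]
wrist_force: [-8.1, -0.7, 2.9]
width: 0.532
```

```bash
python3 go.py .487 .0575 .148 89
```

```text
t30.35 pos [0.4914 0.0567 0.1478] head89.06 z [-5.6e-03 -6.0e-04 -1.0e+00] F [-8.1 -0.7  2.9] w0.532
 shift(units) [ 0.008 -0.044 -0.002]
 turn(units) [-0.0027  0.0003  0.0005]
```

>>> move_arm(
  series="0 0 0 0 -0.03 0.02 -1;0 0 0 0 -0.03 0.02 -1;0 0 0 0 -0.03 0.02 0.5;0 0 0 0 -0.03 0.02 0.5;0 0 0 0 -0.03 0.02 0.5;0 0 0 0 -0.03 -0.2 0.5;0 0 0 0 -0.03 -0.5 0.5;0 0 0 0 -0.03 -0.9 0.5",
)

```text
time: 31.15
tool_pos: [0.4903, 0.0569, 0.2378]
tcp_rot: [-2.239, -2.202, 0.003]
wrist_force: [-0.0, 1.0, -0.3]
width: 0.752
```

```bash
python3 go.py .391 -.333 .1 0; python3 look.py w22;python3 look.py s22 scene;python3 - <<'E'
from h import *
c,s=pickle.load(open('pics/s22.pkl','rb'))
a=c['pixels'][110:270,190:390,::-1];cv2.imwrite('pics/s22c.png',cv2.resize(a,None,fx=3.7,fy=3.7,interpolation=2))
c,s=pickle.load(open('pics/w22.pkl','rb'))
cv2.imwrite('pics/w22.png',cv2.resize(c['pixels'][:,:,::-1],None,fx=1.5,fy=1.5,interpolation=2))
E
```

```text
t31.15 pos [0.4903 0.0569 0.2378] head89.05 z [-2.5e-03 -2.0e-04 -1.0e+00] F [-0.   1.  -0.3] w0.752
 shift(units) [-3.914 -0.925  1.381]
 turn(units) [-0.0009  0.001   0.7421]
```

View pics/w22.png

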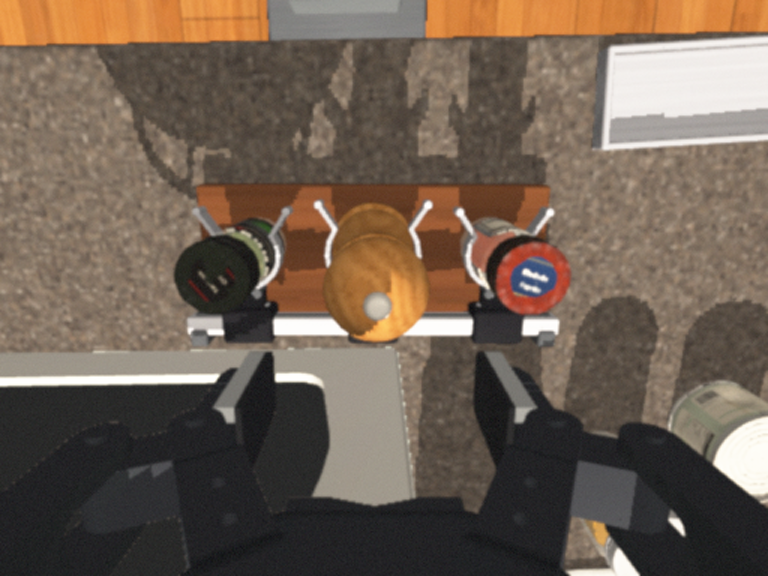

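View pics/s22c.png

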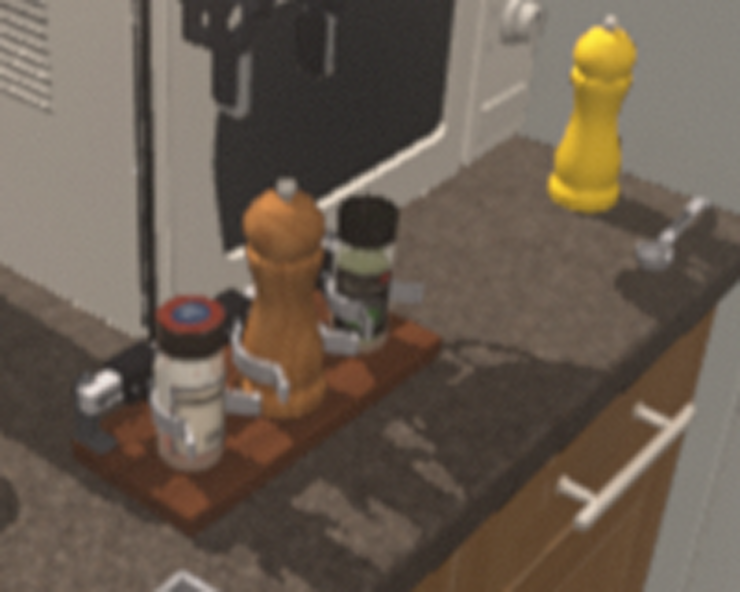

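```bash
python3 - <<'E'
from h import *
np.set_printoptions(precision=4,suppress=True)
c,s=pickle.load(open('pics/w22.pkl','rb'));T=wristT(c,s)
P=lambda x,y,z:onz(c,(x+.25)/1.5-.33,(y+.25)/1.5-.33,z,T)
print('mill',P(377,305,.178),'head',P(376,286,.146))
print('blk',P(215,275,.123),'red',P(533,277,.123))
for a,b,o in [((200,212),(286,212),.031),((320,204),(428,204),.036),((463,213),(548,212),.031)]:
    m=(P(*a,.061)+P(*b,.061))/2; print('seat',m+[o,-.02*o,0])
E
python3 look.py top2 top; python3 - <<'E'
from h import *
c,s=pickle.load(open('pics/top2.pkl','rb'))
a=c['pixels'][170:280,95:295,::-1];cv2.imwrite('pics/top2c.png',cv2.resize(a,None,fx=4,fy=4,interpolation=2))
E
```

```text
mill [0.4804 0.0589 0.178 ] head [0.4811 0.0586 0.146 ]
blk [ 0.4801 -0.0253  0.123 ] red [0.4839 0.1407 0.123 ]
seat [ 0.4852 -0.0258  0.061 ]
seat [0.4865 0.0574 0.061 ]
seat [0.4883 0.141  0.061 ]
```

View pics/top2c.png

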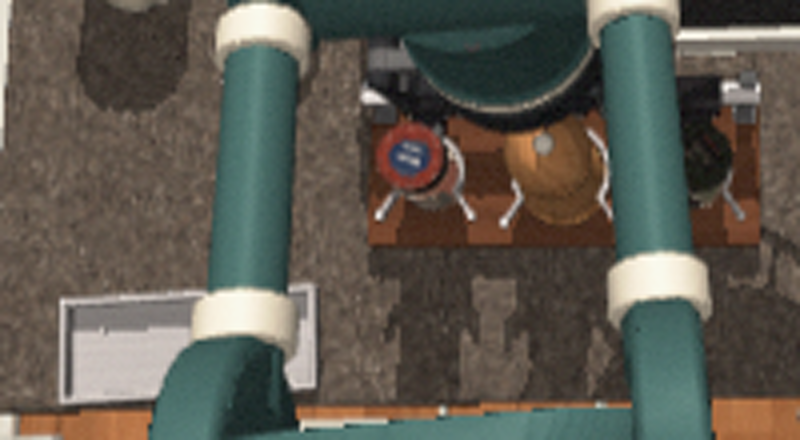

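```bash
python3 - <<'E'
from h import *
np.set_printoptions(precision=4,suppress=True)
c,s=pickle.load(open('pics/top2.pkl','rb'))
L=lambda x,y:(95+(x-1.5)/4,170+(y-1.5)/4)
print('mill',onz(c,*L(543,145),.178),'red',onz(c,*L(410,157),.123),'blk',onz(c,*L(694,160),.123))
# geometric checks: underside via visible base in s22
c,s=pickle.load(open('pics/s22.pkl','rb'))
S=lambda x,y:(190+(x-1.35)/3.7,110+(y-1.35)/3.7)
print('knob scene',onz(c,*S(286,183),.178))
# vertical check: project from base
for z in (0.018,.146,.178):
    for n,p in (('seat',[.4865,.0574]),('back8',[.4785,.0574])):
        q=proj(c,p+[z]);print(n,z,(q[0]-190)*3.7+1.35,(q[1]-110)*3.7+1.35)
E
```

```text
mill [0.4815 0.0563 0.178 ] red [0.4848 0.1376 0.123 ] blk [ 0.4797 -0.0276  0.123 ]
knob scene [0.4794 0.0621 0.178 ]
seat 0.018 273.40780464253805 388.5027305211393
back8 0.018 282.68108148725855 393.55195929392573
seat 0.146 279.970440845978 222.37390671931718
back8 0.146 290.09643686499794 226.9978630708202
seat 0.178 281.795170278399 176.18207999490284
back8 0.178 292.1593782190098 180.66274961015225
```

>>> move_arm(
  series="0 0 0 0 -0.3 0 -1;0 0 0 0 -0.6 0 -1;-0.06 0 0 0 -0.8 0 -1;-0.12 0 0 0 -0.8 0 -1;-0.18 0 0 0 -0.8 0 -1;-0.24 0 0 0 -0.8 0 -1;-0.29 0 0 0 -0.8 0 -1;-0.29 0 0 0 -0.8 0 -1",
)

```text
time: 32.1
tool_pos: [0.4076, 0.0581, 0.234]
tcp_rot: [1.889, 1.861, 0.579]
wrist_force: [-0.6, 0.3, -0.1]
width: 0.004
```

```bash
python3 go.py .41 .059 .15; python3 look.py w23; python3 -c "
from workcell import bot;print(bot.read_state()['q'])"
```

```text
t32.10 pos [0.4076 0.0581 0.234 ] head89.11 z [ 0.5676 -0.0095 -0.8232] F [-0.6  0.3 -0.1] w0.004
 shift(units) [ 0.01  -0.457  0.705]
[ 0.15964781 -0.66123671  2.50103058 -0.15295759  0.71072019 -1.31003192]
```

View pics/w23.png

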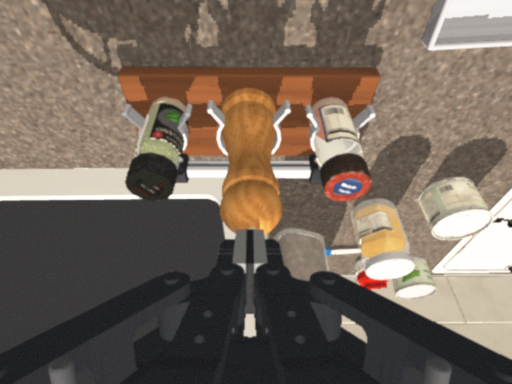

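>>> move_arm(
  series="0 0 0 0 -0.17 0.25 -1;0 0 0 0 -0.34 0.5 -1;0 0 0 0 -0.5 0.75 -1;0 0 0 0 -0.5 0.75 -1;0 0 0 0 -0.5 0.75 -1;0 0 0 0 -0.5 0.75 -1;0 0 0 0 -0.5 0.75 -1;0 0 0 0 -0.5 0.75 -1",
)

```text
time: 32.95
tool_pos: [0.4267, 0.0619, 0.1592]
tcp_rot: [1.896, 1.863, 0.569]
wrist_force: [-0.6, 0.3, -0.1]
width: -0.004
```

```bash
python3 go.py .41 .059 .049; python3 -c "
from workcell import bot;print(bot.read_state()['q'])"
```

```text
t32.95 pos [0.4267 0.0619 0.1592] head88.93 z [ 0.5604 -0.0125 -0.8281] F [-0.6  0.3 -0.1] w-0.004
 shift(units) [-0.029 -0.755  0.82 ]
[ 0.16506958 -0.49794616  2.56879515 -0.22186646  0.49416915 -1.22337917]
```

>>> move_arm(
  series="0.04 0 0 0 0 0 -1;0.085 0 0 0 0 0 -1;0.085 0 0 0 0 0 -1;0.085 0 0 0 0 0 -1;0.085 0 0 0 0 0 -1;0.085 0 0 0 0 0 -1;0.085 0 0 0 0 0 -1;0.085 0 0 0 0 0 -1",
)

```text
time: 33.75
tool_pos: [0.4256, 0.0618, 0.1574]
tcp_rot: [2.008, 1.973, 0.412]
wrist_force: [0.3, 0.2, 0.5]
width: 0.0
```

```bash
python3 go.py .418 .059 .051; python3 -c "
from workcell import bot;print(bot.read_state()['q'])"
```

```text
t33.75 pos [0.4256 0.0618 0.1574] head88.95 z [ 0.4028 -0.01   -0.9152] F [0.3 0.2 0.5] w0.000
 shift(units) [-0.027 -0.498  0.944]
[ 0.13499597 -0.39723929  2.4594571  -0.10324545  0.67200143 -1.35055993]
```

>>> move_arm(
  series="0 0 0 -0.03 -0.2 0.25 -1;0 0 0 -0.03 -0.3 0.5 -1;0 0 0 -0.03 -0.4 0.75 -1;0 0 0 -0.03 -0.5 0.93 -1;0 0 0 -0.03 -0.5 0.93 -1;0 0 0 -0.03 -0.5 0.93 -1;0 0 0 -0.03 -0.5 0.93 -1;0 0 0 -0.03 -0.5 0.93 -1",
)

```text
time: 34.55
tool_pos: [0.4185, 0.0588, 0.0537]
tcp_rot: [2.007, 1.971, 0.414]
wrist_force: [0.3, -0.2, -0.5]
width: -0.0
```

```bash
python3 go.py .433 .058 .051; python3 look.py w24; python3 look.py s24 scene;python3 -c "
from workcell import bot;print(bot.read_state()['q'])
from h import *
c,s=pickle.load(open('pics/s24.pkl','rb'))
a=c['pixels'][110:270,190:390,::-1];cv2.imwrite('pics/s24c.png',cv2.resize(a,None,fx=3.7,fy=3.7,interpolation=2))"
```

```text
t34.55 pos [0.4185 0.0588 0.0537] head88.94 z [ 0.4048 -0.0098 -0.9143] F [ 0.3 -0.2 -0.5] w-0.000
 shift(units) [-0.005  0.122  0.083]
[ 0.12790588 -0.21159467  2.56716714 -0.16681902  0.37859828 -1.282519  ]
```

View pics/w24.png

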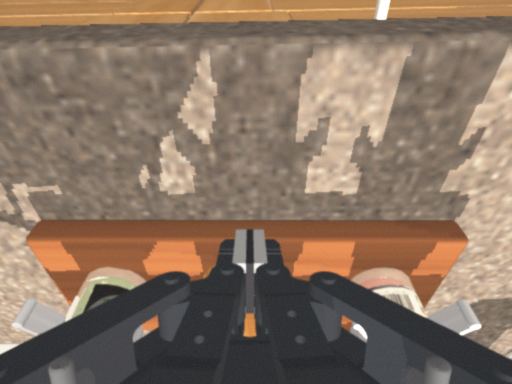

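View pics/s24c.png

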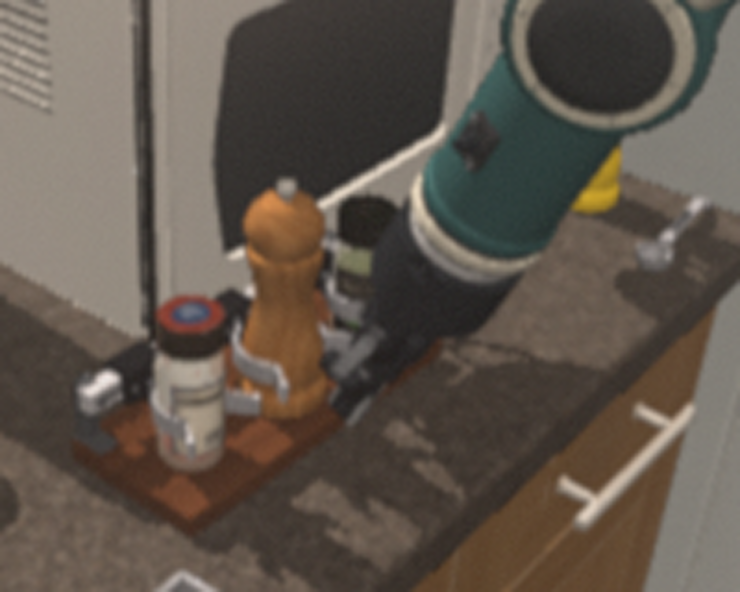

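>>> move_arm(
  series="0 0 0 0 0.03 0.012 -1;0 0 0 0 0.055 0.024 -1;0 0 0 0 0.08 0.036 -1;0 0 0 0 0.1 0.045 -1;0 0 0 0 0.12 0.053 -1;0 0 0 0 0.137 0.061 -1;0 0 0 0 0.145 0.065 -1;0 0 0 0 0.145 0.065 -1",
)

```text
time: 35.45
tool_pos: [0.4336, 0.0584, 0.0523]
tcp_rot: [2.008, 1.973, 0.412]
wrist_force: [0.0, -0.4, -0.4]
width: 0.001
```

```bash
python3 go.py .443 .058 .0537
```

```text
t35.45 pos [0.4336 0.0584 0.0523] head88.94 z [ 0.4025 -0.0101 -0.9154] F [ 0.  -0.4 -0.4] w0.001
 shift(units) [-0.002  0.092  0.025]
```

>>> move_arm(
  series="0 0 0 0 0.01 0.004 -1;0 0 0 0 0.018 0.008 -1;0 0 0 0 0.027 0.012 -1;0 0 0 0 0.036 0.016 -1;0 0 0 0 0.036 0.016 -1;0 0 0 0 0.036 0.016 -1;0 0 0 0 0.036 0.016 -1;0 0 0 0 0.036 0.016 -1",
)

```text
time: 36.25
tool_pos: [0.4374, 0.0583, 0.0523]
tcp_rot: [2.008, 1.972, 0.412]
wrist_force: [-0.6, 0.9, -0.4]
width: 0.002
```

>>> move_arm(
  series="0 0 0 0 0.01 0.004 -1;0 0 0 0 0.018 0.008 -1;0 0 0 0 0.027 0.012 -1;0 0 0 0 0.036 0.016 -1;0 0 0 0 0.036 0.016 -1;0 0 0 0 0.036 0.016 -1;0 0 0 0 0.036 0.016 -1;0 0 0 0 0.036 0.016 -1",
)

```text
time: 37.05
tool_pos: [0.4388, 0.0579, 0.0508]
tcp_rot: [2.011, 1.975, 0.406]
wrist_force: [-10.7, 0.6, 6.8]
width: 0.004
```

```bash
python3 go.py .443 .058 .0537;python3 look.py s25 scene;python3 -c "
from h import *
c,s=pickle.load(open('pics/s25.pkl','rb'))
a=c['pixels'][150:250,220:345,::-1];cv2.imwrite('pics/s25c.png',cv2.resize(a,None,fx=6,fy=6,interpolation=2))"
```

```text
t37.05 pos [0.4388 0.0579 0.0508] head88.91 z [ 0.3976 -0.011  -0.9175] F [-10.7   0.6   6.8] w0.004
 shift(units) [ 0.002  0.051 -0.01 ]
```

View pics/s25c.png

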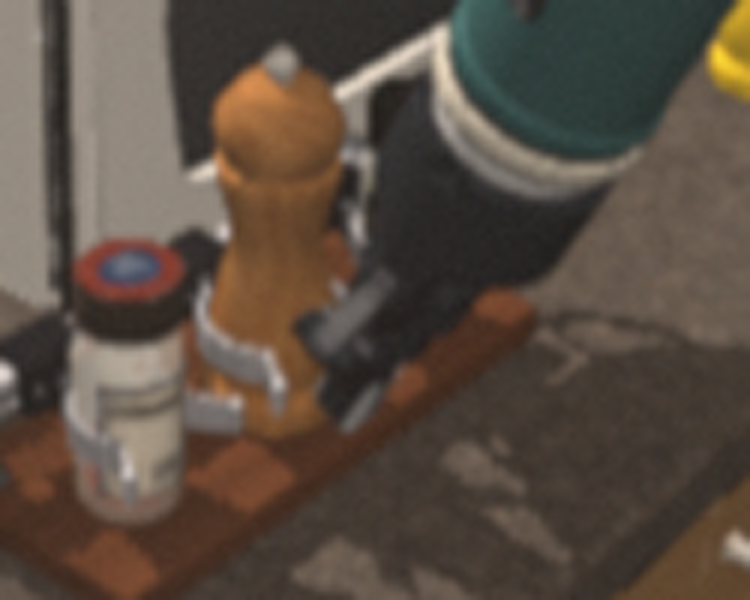

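>>> move_arm(
  series="0 0 0 0 -0.05 -0.02 -1;0 0 0 0 -0.12 -0.05 -1;0 0 0 0 -0.02 -0.3 -1;0 0 0 0 0.1 -0.6 -1;0 0 0 0 0.25 -0.96 -1;0 0 0 0 0.25 -0.96 -1;0 0 0 0 0.25 -0.96 -1;0 0 0 0 0.25 -0.96 -1",
)

```text
time: 37.9
tool_pos: [0.4246, 0.0587, 0.149]
tcp_rot: [2.009, 1.973, 0.41]
wrist_force: [0.1, -0.3, -0.1]
width: 0.001
```

```bash
python3 go.py .42 -.04 .2 89;python3 -c "
from workcell import bot;print(bot.read_state()['q'])"
```

```text
t37.90 pos [0.4246 0.0587 0.149 ] head88.94 z [ 0.4011 -0.0103 -0.916 ] F [ 0.1 -0.3 -0.1] w0.001
 shift(units) [-0.989  0.178 -0.475]
 turn(units) [ 0.1971  0.0016 -0.0002]
[ 0.12498603 -0.38773433  2.47020316 -0.09932855  0.65276885 -1.36140295]
```

>>> move_arm(
  series="0.07 0 0 -0.2 0.04 -0.2 -1;0.14 0 0 -0.4 0.1 -0.4 -1;0.197 0 0 -0.7 0.18 -0.47 -1;0.197 0 0 -0.84 0.18 -0.47 -1;0.197 0 0 -0.84 0.18 -0.47 -1;0.197 0 0 -0.84 0.18 -0.47 -1;0.197 0 0 -0.84 0.18 -0.47 -1;0.197 0 0 -0.84 0.18 -0.47 -1",
)

```text
time: 38.7
tool_pos: [0.4206, -0.0242, 0.2]
tcp_rot: [2.239, 2.2, -0.002]
wrist_force: [-0.3, 0.4, -0.1]
width: -0.001
```

```bash
python3 go.py .437 -.025 .093 89;python3 look.py w26
```

```text
t38.70 pos [ 0.4206 -0.0242  0.2   ] head89.00 z [ 9.0e-04 -2.6e-03 -1.0e+00] F [-0.3  0.4 -0.1] w-0.001
 shift(units) [-0.003  0.163  1.07 ]
 turn(units) [ 0.0005  0.0012 -0.    ]
```

View pics/w26.png

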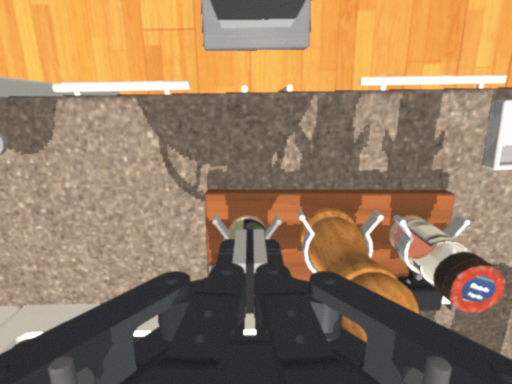

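>>> move_arm(
  series="0 0 0 0 0.05 0.3 -1;0 0 0 0 0.1 0.6 -1;0 0 0 0 0.1 0.9 -1;0 0 0 0 0.1 1 -1;0 0 0 0 0.1 1 -1;0 0 0 0 0.1 1 -1;0 0 0 0 0.1 1 -1;0 0 0 0 0.1 1 -1",
)

```text
time: 39.55
tool_pos: [0.4331, -0.0256, 0.1024]
tcp_rot: [2.238, 2.197, 0.002]
wrist_force: [-0.3, 0.1, 0.0]
width: 0.002
```

>>> move_arm(
  series="0 0 0 0 0.05 0.06 -1;0 0 0 0 0.1 0.06 -1;0 0 0 0 0.13 0.06 -1;0 0 0 0 0.16 0.06 -1;0 0 0 0 0.19 0.06 -1;0 0 0 0 0.21 0.06 -1;0 0 0 0 0.21 0.06 -1;0 0 0 0 0.21 0.06 -1",
)

```text
time: 40.35
tool_pos: [0.4515, -0.0259, 0.0943]
tcp_rot: [2.241, 2.2, -0.004]
wrist_force: [-5.8, -0.5, 2.6]
width: 0.004
```

>>> move_arm(
  series="0 0 0 0 0.01 0 -1;0 0 0 0 0.02 0 -1;0 0 0 0 0.03 0 -1;0 0 0 0 0.04 0 -1;0 0 0 0 0.04 0 -1;0 0 0 0 0.04 0 -1;0 0 0 0 0.04 0 -1;0 0 0 0 0.04 0 -1",
)

```text
time: 41.15
tool_pos: [0.452, -0.0258, 0.0934]
tcp_rot: [-2.239, -2.198, 0.012]
wrist_force: [-13.5, -1.7, 7.2]
width: 0.001
```

>>> move_arm(
  series="0 0 0 0 -0.15 0 -1;0 0 0 0 -0.3 -0.1 -1;0 0 0 0 -0.35 -0.5 -1;0 0 0 0 -0.35 -1 -1;0 0 0 -0.3 -0.35 -1 -1;0 0 0 -0.6 -0.35 -1 -1;0 0 0 -0.9 -0.35 -1 -1;0 0 0 -0.9 -0.35 -1 -1",
)

```text
time: 41.95
tool_pos: [0.4207, -0.1177, 0.1959]
tcp_rot: [2.24, 2.192, 0.001]
wrist_force: [0.3, -1.0, -0.1]
width: -0.002
```

>>> move_arm(
  series="0 0 0.07 -0.3 -0.05 0 0;0 0 0.14 -0.6 -0.1 0 0;0 0 0.21 -1 -0.2 0 0;0 0 0.28 -1 -0.2 0 0;0 0 0.35 -1 -0.2 0 0;0 0 0.42 -1 -0.2 0 0;0 0 0.49 -1 -0.2 0 0;0 0 0.56 -1 -0.2 0 0",
)

```text
time: 42.75
tool_pos: [0.3985, -0.2141, 0.1953]
tcp_rot: [3.083, 0.582, 0.005]
wrist_force: [0.5, -0.4, -0.5]
width: 0.501
```

```bash
python3 go.py .39 -.331 .17 5.9
```

```text
t42.75 pos [ 0.3985 -0.2141  0.1953] head21.39 z [ 0.0036 -0.0032 -1.    ] F [ 0.5 -0.4 -0.5] w0.501
 shift(units) [-0.506  1.056  0.257]
 turn(units) [ 0.0019 -0.0013  0.1291]
```

>>> move_arm(
  series="0.001 -0.001 0.065 -0.2 0.3 0.05 0;0.001 -0.001 0.129 -0.4 0.6 0.1 0;0.001 -0.001 0.129 -0.45 0.9 0.2 0;0.001 -0.001 0.129 -0.45 0.95 0.25 0;0.001 -0.001 0.129 -0.45 0.95 0.25 0;0.001 -0.001 0.129 -0.45 0.95 0.25 0;0.001 -0.001 0.129 -0.45 0.95 0.25 0;0.001 -0.001 0.129 -0.45 0.95 0.25 0",
)

```text
time: 43.55
tool_pos: [0.3918, -0.3188, 0.171]
tcp_rot: [3.135, 0.173, -0.0]
wrist_force: [-0.2, 0.8, 0.7]
width: 0.502
```

```bash
python3 go.py .39 -.331 .1 5.9; python3 look.py w27; python3 -c "
from h import *
c,s=pickle.load(open('pics/w27.pkl','rb'))
cv2.imwrite('pics/w27.png',cv2.resize(c['pixels'][:,:,::-1],None,fx=1.5,fy=1.5,interpolation=2))"
```

```text
t43.55 pos [ 0.3918 -0.3188  0.171 ] head6.32 z [ 0.     -0.0017 -1.    ] F [-0.2  0.8  0.7] w0.502
 shift(units) [-0.031  0.119  0.71 ]
 turn(units) [0.0008 0.0001 0.0035]
```

View pics/w27.png

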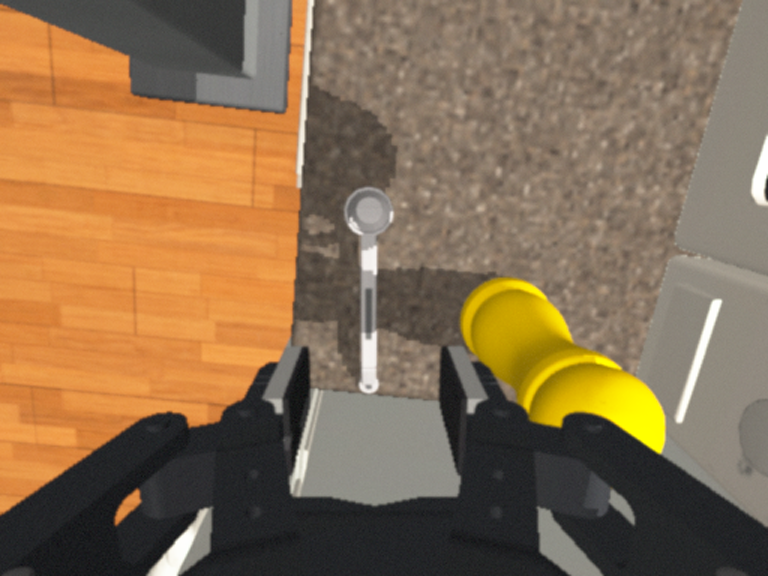

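```bash
python3 - <<'E'
from h import *
np.set_printoptions(precision=4,suppress=True)
c,s=pickle.load(open('pics/w27.pkl','rb'));T=wristT(c,s)
P=lambda x,y,z:onz(c,(x+.25)/1.5-.33,(y+.25)/1.5-.33,z,T)
b=P(369,212,.012);h=P(369,391,.006);u=(b-h)[:2];L=np.linalg.norm(u);u/=L
print(b,h,L,np.degrees(np.arctan2(u[1],u[0])),b[:2]-.052*u,h[:2]+.073*u)
print('yellow foot',P(515,325,.0))
E
python3 go.py .391 -.331 .1 5.9
```

```text
[ 0.3851 -0.2819  0.012 ] [ 0.398  -0.4029  0.006 ] 0.12166164370424094 96.11390419043825 [ 0.3906 -0.3336] [ 0.3902 -0.3303]
yellow foot [ 0.4897 -0.3469  0.    ]
t43.60 pos [ 0.3918 -0.3189  0.171 ] head6.32 z [ 0.     -0.0018 -1.    ] F [-0.4 -0.  -0.3] w0.499
 shift(units) [-0.021  0.118  0.71 ]
 turn(units) [0.0008 0.0001 0.0035]
```

>>> move_arm(
  series="0 0 0 -0.02 0.06 0.3 0;0 0 0 -0.02 0.13 0.6 0;0 0 0 -0.02 0.13 0.8 0;0 0 0 -0.02 0.13 1 0;0 0 0 -0.02 0.13 1 0;0 0 0 -0.02 0.13 1 0;0 0 0 -0.02 0.13 1 0;0 0 0 -0.02 0.13 1 0",
)

```text
time: 44.4
tool_pos: [0.3919, -0.3337, 0.0721]
tcp_rot: [3.133, 0.172, 0.002]
wrist_force: [0.1, -0.3, 0.0]
width: 0.503
```

```bash
python3 go.py .3905 -.332 .0265 6; python3 look.py w28; python3 -c "
from h import *
c,s=pickle.load(open('pics/w28.pkl','rb'))
cv2.imwrite('pics/w28.png',c['pixels'][:,:,::-1])"
```

```text
t44.40 pos [ 0.3919 -0.3337  0.0721] head6.27 z [ 0.0015 -0.0034 -1.    ] F [ 0.1 -0.3  0. ] w0.503
 shift(units) [-0.012 -0.02   0.456]
 turn(units) [ 0.0017 -0.0005  0.0022]
```

View pics/w28.png

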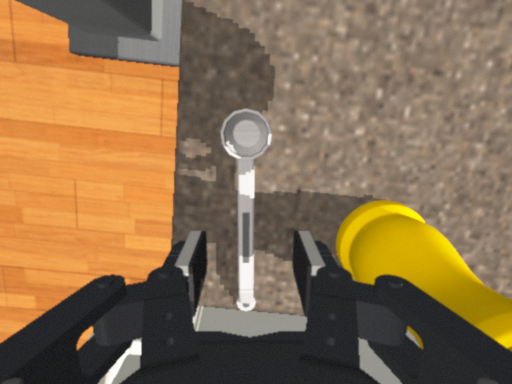

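>>> move_arm(
  series="0 0 0 -0.02 -0.02 0.15 0;0 0 0 -0.02 -0.02 0.3 0;0 0 0 -0.02 -0.02 0.4 0;0 0 0 -0.02 -0.02 0.45 0;0 0 0 -0.02 -0.02 0.45 0;0 0 0 -0.02 -0.02 0.45 -1;0 0 0 -0.02 -0.02 0.45 -1;0 0 0 -0.02 -0.02 0.45 -1",
  squeeze=40,
)

```text
time: 45.25
tool_pos: [0.3892, -0.3317, 0.0264]
tcp_rot: [3.135, 0.171, 0.001]
wrist_force: [-0.1, -0.6, 2.0]
width: 0.097
```

>>> move_arm(
  series="0 0 0 0 0 0 -1;0 0 0 0 0 0 -1;0 0 0 0 0 0 -1;0 0 0 0 0 -0.2 -1;0 0 0 0 0 -0.4 -1;0 0 0 0 0 -0.6 -1;0 0 0 0 0 -0.6 -1;0 0 0 0 0 -0.6 -1",
)

```text
time: 46.05
tool_pos: [0.3886, -0.331, 0.0853]
tcp_rot: [3.135, 0.171, -0.001]
wrist_force: [-0.1, 0.4, 0.1]
width: 0.095
```

```bash
python3 go.py .3905 -.332 .0265 6; python3 look.py w29
```

```text
t46.05 pos [ 0.3886 -0.331   0.0853] head6.26 z [-4.0e-04 -1.6e-03 -1.0e+00] F [-0.1  0.4  0.1] w0.095
 shift(units) [0.018 0.011 0.588]
 turn(units) [0.0007 0.0003 0.0021]
```

View pics/w29.png

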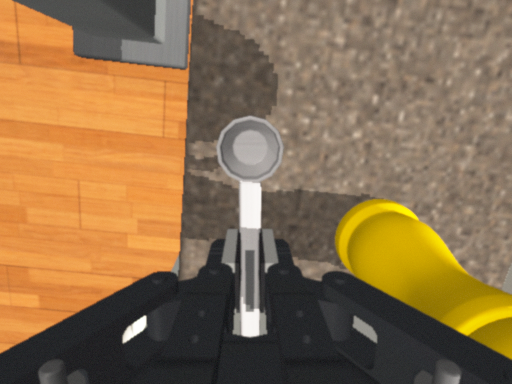

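```bash
python3 - <<'E'
from h import *
c,s=pickle.load(open('pics/w29.pkl','rb'));T=wristT(c,s)
b=onz(c,250,150,.071,T);print(b, R.from_rotvec(s['tcp_rot']).as_matrix().T@(b-s['tool_pos']))
E
```

```text
[ 0.38412212 -0.28117088  0.071     ] [ 0.00097104 -0.05005691  0.01419085]
```

>>> move_arm(
  series="0 0 0 0 0 -0.3 -1;0 0 0 0 0 -0.6 -1;0 0 0.036 0.05 -0.3 -1 -1;0 0 0.036 0.08 -0.6 -1 -1;0 0 0.036 0.11 -1 -1 -1;0 0 0.036 0.11 -1 -1 -1;0 0 0.036 0.11 -1 -1 -1;0 0 0.036 0.11 -1 -1 -1",
)

```text
time: 46.9
tool_pos: [0.3886, -0.2307, 0.1845]
tcp_rot: [3.14, 0.053, -0.003]
wrist_force: [0.4, 0.4, -0.4]
width: 0.103
```

```bash
python3 go.py .4 .295 .19 2
```

```text
t46.90 pos [ 0.3886 -0.2307  0.1845] head1.94 z [-0.0018 -0.0011 -1.    ] F [ 0.4  0.4 -0.4] w0.103
 shift(units) [ 0.292 -5.25  -0.061]
 turn(units) [ 0.0005  0.0009 -0.0005]
```

>>> move_arm(
  series="0 0 0 0.03 -0.3 0 -1;0 0 0 0.06 -0.6 0 -1;0 0 0 0.1 -1 0 -1;0 0 0 0.1 -1 0 -1;0 0 0 0.1 -1 0 -1;0 0 0 0.1 -1 0 -1;0 0 0 0.1 -1 0 -1;0 0 0 0.1 -1 0 -1",
)

```text
time: 47.7
tool_pos: [0.3954, -0.1311, 0.1852]
tcp_rot: [3.14, 0.05, -0.001]
wrist_force: [0.5, 0.2, -0.9]
width: 0.1
```

>>> move_arm(
  series="0 0 0 0.01 -0.3 0 -1;0 0 0 0.02 -0.6 0 -1;0 0 0 0.03 -1 0 -1;0 0 0 0.03 -1 0 -1;0 0 0 0.03 -1 0 -1;0 0 0 0.03 -1 0 -1;0 0 0 0.03 -1 0 -1;0 0 0 0.03 -1 0 -1",
)

```text
time: 48.5
tool_pos: [0.3951, -0.031, 0.1851]
tcp_rot: [3.14, 0.05, -0.001]
wrist_force: [0.1, -0.2, 0.1]
width: 0.096
```

>>> move_arm(
  series="0 0 0 0.01 -0.3 0 -1;0 0 0 0.02 -0.6 0 -1;0 0 0 0.03 -1 0 -1;0 0 0 0.03 -1 0 -1;0 0 0 0.03 -1 0 -1;0 0 0 0.03 -1 0 -1;0 0 0 0.03 -1 0 -1;0 0 0 0.03 -1 0 -1",
)

```text
time: 49.3
tool_pos: [0.3947, 0.069, 0.185]
tcp_rot: [3.14, 0.05, -0.001]
wrist_force: [0.1, -0.7, -0.6]
width: 0.091
```

>>> move_arm(
  series="0 0 0 0.01 -0.3 0 -1;0 0 0 0.02 -0.6 0 -1;0 0 0 0.03 -1 0 -1;0 0 0 0.03 -1 0 -1;0 0 0 0.03 -1 0 -1;0 0 0 0.03 -1 0 -1;0 0 0 0.03 -1 0 -1;0 0 0 0.03 -1 0 -1",
)

```text
time: 50.1
tool_pos: [0.3944, 0.1691, 0.1848]
tcp_rot: [3.14, 0.05, -0.001]
wrist_force: [-0.6, -0.8, -0.9]
width: 0.094
```

```bash
python3 go.py .385 .295 .15 2;python3 look.py w30
```

```text
t50.10 pos [0.3944 0.1691 0.1848] head1.84 z [-6.0e-04 -1.5e-03 -1.0e+00] F [-0.6 -0.8 -0.9] w0.094
 shift(units) [-0.053 -1.262  0.346]
 turn(units) [ 0.0007  0.0003 -0.0014]
```

View pics/w30.png

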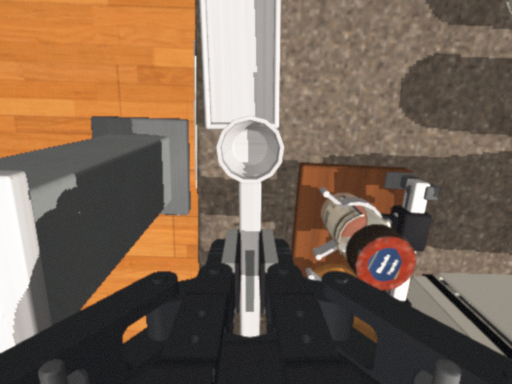

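>>> move_arm(
  series="0 0 0 -0.03 -0.3 0 -1;0 0 0 -0.05 -0.6 0 -1;0 0 0 -0.06 -0.85 0 -1;0 0 0 -0.06 -0.85 0 -1;0 0 0 -0.06 -0.85 0 -1;0 0 0 -0.06 -0.85 0 -1;0 0 0 -0.06 -0.85 0 -1;0 0 0 -0.06 -0.85 0 -1",
)

```text
time: 50.95
tool_pos: [0.3855, 0.2541, 0.1847]
tcp_rot: [3.14, 0.051, -0.001]
wrist_force: [-0.4, 0.3, 0.2]
width: 0.098
```

```bash
python3 go.py .384 .299 .15 2;python3 look.py w31
```

```text
t50.95 pos [0.3855 0.2541 0.1847] head1.87 z [-6.0e-04 -1.5e-03 -1.0e+00] F [-0.4  0.3  0.2] w0.098
 shift(units) [ 0.    -0.45   0.347]
 turn(units) [ 0.0007  0.0003 -0.0011]
```

View pics/w31.png

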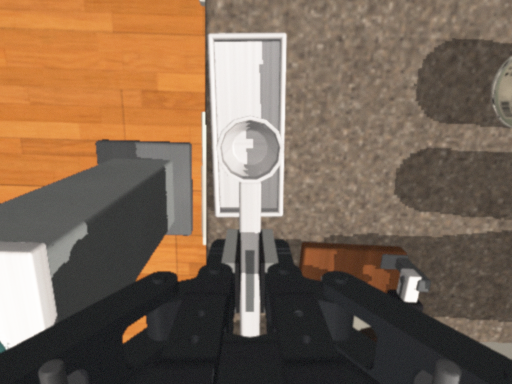

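```bash
python3 - <<'E'
from h import *
np.set_printoptions(precision=4,suppress=True)
c,s=pickle.load(open('pics/w31.pkl','rb'));T=wristT(c,s)
q=np.array([onz(c,*p,.016,T) for p in [(209,34),(286,34),(283.5,217),(216.5,217)]]);print(q,q.mean(0))
d=(q[0]+q[1]-q[2]-q[3])/2;print(np.linalg.norm(d),np.degrees(np.arctan2(d[1],d[0])))
E
```

```text
[[0.3475 0.3795 0.016 ]
 [0.4127 0.3816 0.016 ]
 [0.4209 0.2168 0.016 ]
 [0.3545 0.2146 0.016 ]] [0.3839 0.2982 0.016 ]
0.16504176874975876 92.64199973535102
```

```bash
python3 go.py .3837 .302 .032 2.6
```

```text
t51.00 pos [0.3855 0.2542 0.1848] head1.88 z [-6.0e-04 -1.4e-03 -1.0e+00] F [-0.4  0.1  0. ] w0.100
 shift(units) [-1.000e-03 -4.810e-01  1.527e+00]
 turn(units) [ 0.0007  0.0003 -0.006 ]
```

>>> move_arm(
  series="0 0 -0.006 0 -0.2 0.1 -1;0 0 -0.006 0 -0.4 0.2 -1;0 0 -0.006 0 -0.48 0.4 -1;0 0 -0.006 0 -0.48 0.6 -1;0 0 -0.006 0 -0.48 0.8 -1;0 0 -0.006 0 -0.48 1 -1;0 0 -0.006 0 -0.48 1 -1;0 0 -0.006 0 -0.48 1 -1",
)

```text
time: 51.8
tool_pos: [0.3836, 0.3023, 0.0847]
tcp_rot: [3.139, 0.072, -0.002]
wrist_force: [0.2, 0.1, -0.1]
width: 0.099
```

```bash
python3 go.py .3837 .302 .032 2.6;python3 look.py w32
```

```text
t51.80 pos [0.3836 0.3023 0.0847] head2.64 z [-0.0014 -0.0019 -1.    ] F [ 0.2  0.1 -0.1] w0.099
 shift(units) [0.001 0.002 0.527]
 turn(units) [0.0009 0.0007 0.0003]
```

View pics/w32.png

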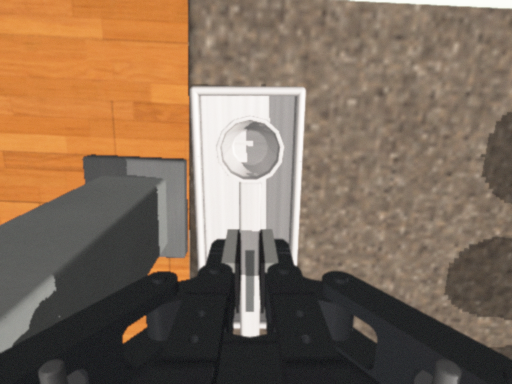

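>>> move_arm(
  series="0 0 0 0 0 0.15 -1;0 0 0 0 0 0.3 -1;0 0 0 0 0 0.42 -1;0 0 0 0 0 0.5 -1;0 0 0 0 0 0.53 -1;0 0 0 0 0 0.53 -1;0 0 0 0 0 0.53 -1;0 0 0 0 0 0.53 -1",
)

```text
time: 52.65
tool_pos: [0.3842, 0.3029, 0.0323]
tcp_rot: [3.14, 0.073, 0.001]
wrist_force: [0.5, -0.5, -0.1]
width: 0.095
```

```bash
python3 go.py .3837 .302 .031 2.6
```

```text
t52.65 pos [0.3842 0.3029 0.0323] head2.66 z [ 3.e-04 -7.e-04 -1.e+00] F [ 0.5 -0.5 -0.1] w0.095
 shift(units) [-0.005  0.009  0.013]
 turn(units) [ 0.0003 -0.0002  0.0005]
```

Lower 1.5 mm more, release to about 18 mm, and rise.

>>> move_arm(
  series="0 0 0 0 0 0.015 -1;0 0 0 0 0 0.015 -1;0 0 0 0 0 0.015 -0.58;0 0 0 0 0 0.015 -0.58;0 0 0 0 0 0.015 -0.58;0 0 0 0 0 -0.15 -0.58;0 0 0 0 0 -0.5 -0.58;0 0 0 0 0 -1 -0.58",
)

```text
time: 53.45
tool_pos: [0.3814, 0.3011, 0.1299]
tcp_rot: [3.135, 0.073, -0.01]
wrist_force: [1.1, 0.4, -0.1]
width: 0.213
```

>>> move_arm(
  series="0 0 0 0 0.3 -0.3 -0.58;0 0 0 0 0.6 -0.5 -0.58;0 0 0 0 0.9 -0.6 -0.58;0 0 0 0 0.9 -0.6 -0.58;0 0 0 0 0.9 -0.6 -0.58;0 0 0 0 0.9 -0.6 -0.58;0 0 0 0 0.9 -0.6 -0.58;0 0 0 0 0.9 -0.6 -0.58",
)

```text
time: 54.25
tool_pos: [0.3875, 0.2134, 0.1911]
tcp_rot: [3.139, 0.075, -0.003]
wrist_force: [-0.3, 0.4, -0.4]
width: 0.213
```

```bash
python3 go.py;python3 look.py w33;python3 look.py t33 top; python3 look.py s33 scene; python3 - <<'E'
from h import *
c,s=pickle.load(open('pics/s33.pkl','rb'));cv2.imwrite('pics/s33.png',cv2.resize(c['pixels'][:,:,::-1],None,fx=1.5,fy=1.5,interpolation=2))
E
```

```text
t54.25 pos [0.3875 0.2134 0.1911] head2.72 z [-0.002  -0.0019 -1.    ] F [-0.3  0.4 -0.4] w0.213
```

View pics/w33.png

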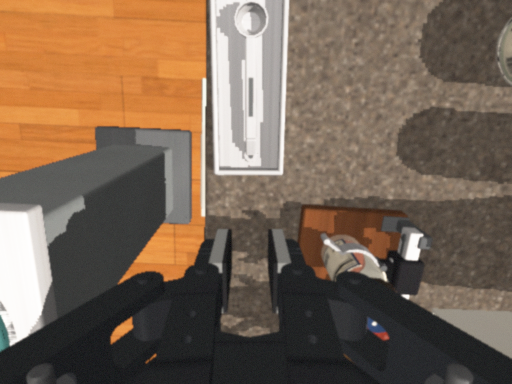

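View pics/s33.png

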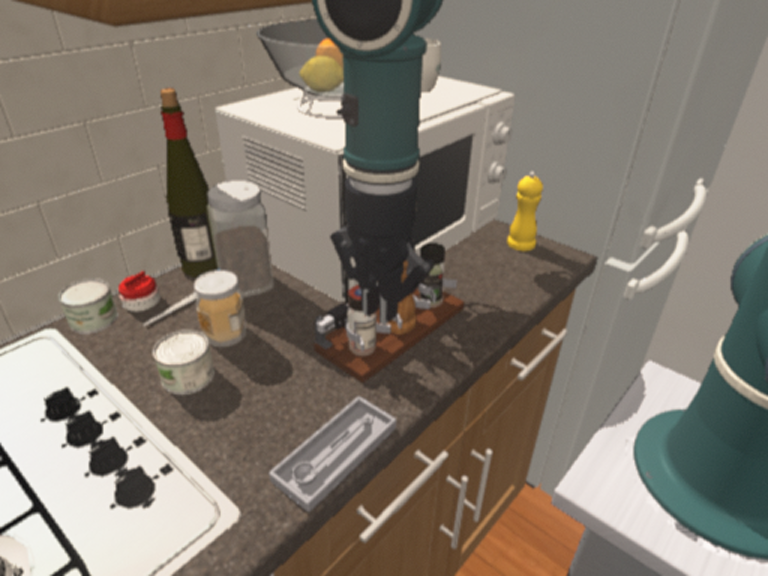

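>>> move_arm(
  series="0 0 0 0 -0.3 -0.3 -0.58;0 0 0 0 -0.6 -0.6 -0.58;0 0 0 0 -1 -0.8 -0.58;0 0 0 0 -1 -0.8 -0.58;0 0 0 0 -1 -0.8 -0.58;0 0 0 0 -1 -0.8 -0.58;0 0 0 0 -1 -0.8 -0.58;0 0 0 0 -1 -0.8 -0.58",
)

```text
time: 55.2
tool_pos: [0.383, 0.3117, 0.2706]
tcp_rot: [3.138, 0.071, -0.003]
wrist_force: [0.6, 0.2, -0.3]
width: 0.21
```

>>> move_arm(
  series="0 0 0 0 -0.3 0 -0.58;0 0 0 0 -0.6 0 -0.58;0 0 0 0 -1 0 -0.58;0 0 0 0 -1 0 -0.58;0 0 0 0 -1 0 -0.58;0 0 0 0 -1 0 -0.58;0 0 0 0 -1 0 -0.58;0 0 0 0 -1 0 -0.58",
)

```text
time: 56.0
tool_pos: [0.3789, 0.4118, 0.2717]
tcp_rot: [3.139, 0.071, -0.001]
wrist_force: [0.1, -0.2, -0.0]
width: 0.211
```

```bash
python3 go.py;python3 look.py t34 top; python3 look.py s34 scene; python3 - <<'E'
from h import *
c,s=pickle.load(open('pics/s34.pkl','rb'));cv2.imwrite('pics/s34c.png',cv2.resize(c['pixels'][130:330,170:350,::-1],None,fx=3,fy=3,interpolation=2))
c,s=pickle.load(open('pics/t34.pkl','rb'));cv2.imwrite('pics/t34c.png',cv2.resize(c['pixels'][100:280,95:295,::-1],None,fx=3.3,fy=3.3,interpolation=2))
E
```

```text
t56.00 pos [0.3789 0.4118 0.2717] head2.59 z [-4.0e-04 -1.4e-03 -1.0e+00] F [ 0.1 -0.2 -0. ] w0.211
```

View pics/s34c.png

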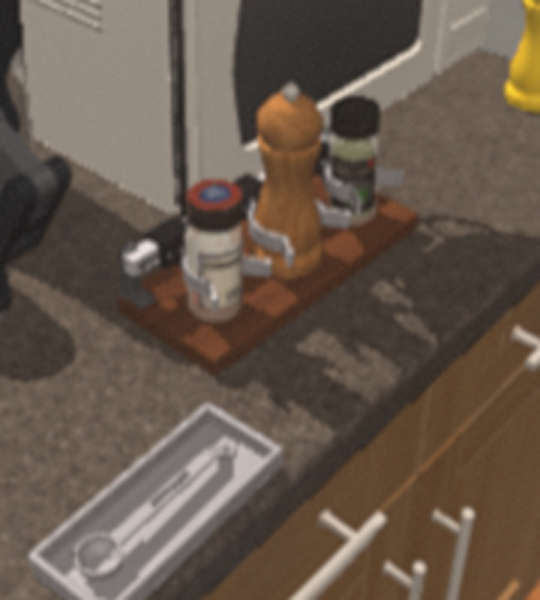

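View pics/t34c.png

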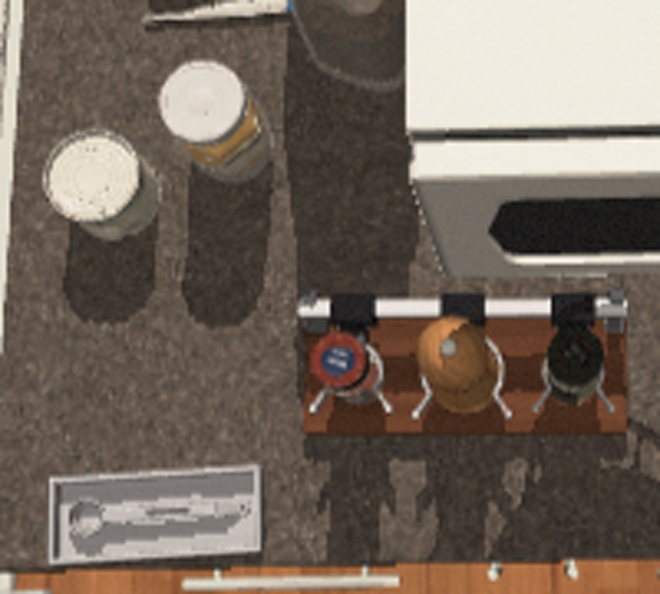

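```bash
python3 - <<'E'
from h import *
np.set_printoptions(precision=4,suppress=True)
c,s=pickle.load(open('pics/t34.pkl','rb'))
L=lambda x,y:(95+(x-1.15)/3.3,100+(y-1.15)/3.3)
for n,p,z in [('red',(341,360),.123),('mill',(448,347),.178),('blk',(576,352),.123)]: print(n,onz(c,*L(*p),z))
b=onz(c,*L(86,520),.016);h=onz(c,*L(249,508),.009);u=(b-h)[:2];u/=np.linalg.norm(u);print('spoon',b[:2]-.052*u,h[:2]+.073*u)
t=[onz(c,*L(*p),.016) for p in [(50,479),(260,465),(262,550),(52,565)]];print('tray',np.mean(t,0))
E
```

```text
red [0.4851 0.1356 0.123 ]
mill [0.4838 0.0562 0.178 ]
blk [ 0.4874 -0.0303  0.123 ]
spoon [0.3829 0.2977] [0.3829 0.2976]
tray [0.3832 0.2953 0.016 ]
```

```bash
python3 - <<'E'
from h import *
c,s=pickle.load(open('pics/s34.pkl','rb'));cv2.imwrite('pics/s34d.png',cv2.resize(c['pixels'][155:215,265:315,::-1],None,fx=9,fy=9,interpolation=2))
c,s=pickle.load(open('pics/t34.pkl','rb'));cv2.imwrite('pics/t34d.png',cv2.resize(c['pixels'][185:240,180:295,::-1],None,fx=6.9,fy=6.9,interpolation=2))
E
```

```text
(no output)
```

View pics/s34d.png

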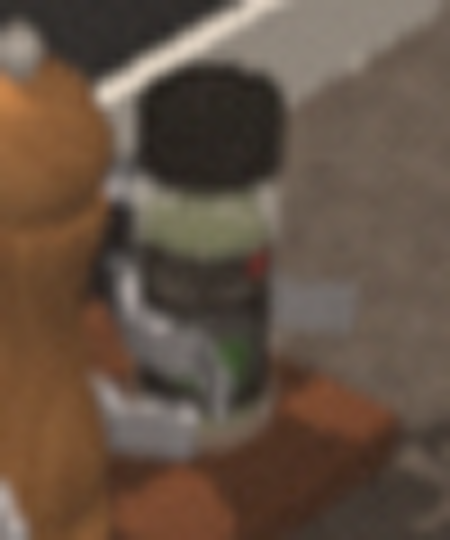

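View pics/t34d.png

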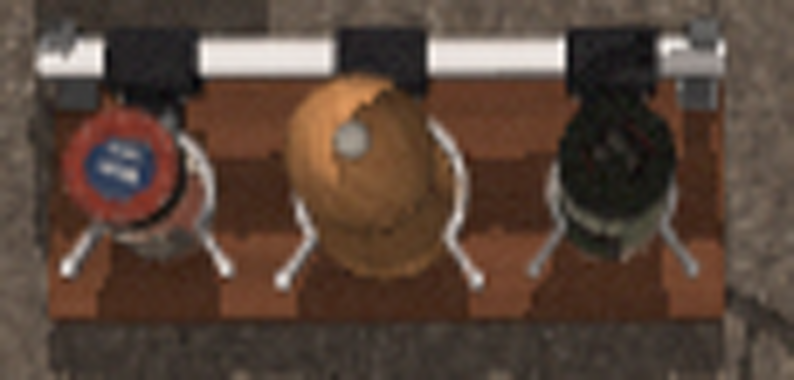

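```bash
python3 - <<'E'
from h import *
np.set_printoptions(precision=4,suppress=True)
c,s=pickle.load(open('pics/t34.pkl','rb'))
L=lambda x,y:(180+(x-2.95)/6.9,185+(y-2.95)/6.9)
for n,p,r in [('red',(158,258),.0205),('mill',(385,277),.029),('blk',(615,260),.0205)]: print(n,'base centre',onz(c,*L(*p),.019)+[r,0,0])
for n,a,b,o in [('red',(66,271),(228,270),.031),('mill',(281,282),(476,281),.036),('blk',(533,270),(693,270),.031)]:
    print(n,'seat',(onz(c,*L(*a),.061)+onz(c,*L(*b),.061))/2+[o-.0015,0,0])
print(onz(c,*L(617,159),.123),onz(c,*L(120,167),.123))
E
```

```text
red base centre [0.4866 0.1403 0.019 ]
mill base centre [0.4863 0.0548 0.019 ]
blk base centre [ 0.4824 -0.0318  0.019 ]
red seat [0.4863 0.138  0.061 ]
mill seat [0.4857 0.0548 0.061 ]
blk seat [ 0.4831 -0.0295  0.061 ]
[ 0.4844 -0.0298  0.123 ] [0.485 0.138 0.123]
```

All bases sit within about 1–3 mm of their seats, and tilts are about 0.02 rad. The spoon is about 2 mm from the tray's middle. The arm is clear of everything, so I'm handing in.

```bash
python3 -c "
from workcell import bot
print(bot.finish_job())"
```

```text
the job is handed in; nothing more can be done
None
```

The seasoning things are put away and the job was handed in at about 56 s of the 112 s allowed. No verdict came back, so the results below are my own checks.

- **Jars:** the reddish jar is in the left narrow clip and the green-herb jar in the right one. In the last top view, both undersides are within about 3 mm of their seats.
- **Mill:** the brown wooden mill is in the wide clip; the yellow look-alike was left alone. Its underside is within about 1 mm of the seat.
- **Spoon:** it lies flat in the tray, with its middle about 2 mm from the tray's middle.
- **Bystanders:** the arm did not touch the tin or the honey jar, and both still stand in the last pictures.

**Checks that disagreed:**
- **Camera offset:** the wrist and scene cameras differed from the top camera by 4–7 mm in y along the rail. I used the wrist view taken close up, and the jars and mill lined up with their clips on it.
- **Mill seating:** after release, the mill's head looked 4–6 mm short of its seat. I pushed its foot gently with shut, tilted fingers, and it stopped firmly at about 11 N, in the seated position.
- **Green jar:** the same kind of push met a firm stop at about 13 N. A first reading of its cap afterwards suggested it leaned back by up to about 0.08 rad. A closer reading gave about 0.02 rad, under the 0.1 limit.
- **Red jar:** I did not push-test this one. It met about 15 N when it was loaded, and its final position looks right.

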